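# Load the graded pots into the slow cooker and switch it on

### The arm

A 7-joint arm with a two-finger parallel gripper is mounted at the origin on the work surface. World frame = base frame: x ahead of the robot, y to its left, z up, the work surface at z = 0. Lengths are in m, angles in rad, forces in N, time in s.
With the tool pointing down it reaches from about 0.4 to 0.875 m from the base axis. Payload 19.3 kg.
Tool frame: the origin (TCP) lies at the very end of the fingers, on their centre line; the grasp point (between the pads) lies 19 mm behind it; z points along the fingers, x is the direction in which the jaws open and shut, and the axes are right-handed (so a half turn about z gives the same grasp; the last joint's range is limited). The gripper opens to 85 mm and grips with 20 to 120 N. Pads are 22 mm wide; open, the fingers measure 114 mm over their backs; the gripper's body (76 mm by 85 mm) begins 54 mm behind the grasp point. The pads swing forward as they close: fully open they stand 13 mm farther back than shut.
Start: joints at [-1.184, 0.521, -0.036, 1.599, 0.021, 1.021, -0.113], TCP at [0.276, 0.561, 0.231] pointing down, gripper open.
Joint ranges: [-2.91, 2.91], [-0.3, 2.13], [-1.5, 1.42], [0.17, 2.43], [-1.26, 4.41], [0.16, 1.93], [-2.52, 2.52]. Speed limits (rad/s): [1.89, 1.89, 2.39, 2.39, 3.01, 3.01, 3.01].

### API

Orientations are given as a unit quaternion [x, y, z, w].
In Python, from plant import readout, optics, order gives the robot as it stands. The module is installed in compiled form; this text tells all that it offers.
- The arm moves only by the tool move_arm, never from a script. Its argument "series" is a list of rows, each a list of 5 numbers: the closure in counts, from 0 (fully open) to 255 (shut), then the shift along the tool's x, y, z in mm, then the turn about the tool's z in rad. A call has 1 to 8 rows; each row is the pose to reach, as a shift and turn from the pose commanded when the call began, along the tool's axes at that moment; what a row does not reach only later rows make up. A row lasts 1/8 s, in which the tool goes at most 62.5 mm and 10.7 degrees, less where a joint would pass 70% of its speed; a pose out of reach is approached as far as the arm can. A call with a gripper value outside its range is refused whole. The fingers move at their own pace and stop on an object; the grip force is fixed at half the most. Time passes only in rows, so rows that repeat a pose let the fingers close. It gives the time, the measured TCP pose, the force and the opening at its end, in the units of the state.
- readout.sense(): the state, without advancing time (a new reading comes with each control period).
- optics.get_image(name): name is "scene" or "side" or "wrist"; returns (picture, depth): 384x512x3 uint8, red, green, blue; 384x512 float32, m along the optical axis (not along the pixel's ray), 0 where there is no reading.
- optics.calibration(name): a dict with "K" (3x3 intrinsics, pixels), "view" (4x4, takes a point from world to camera coordinates). Camera axes: x right, y up, looking along -z (the intrinsics and any distortion apply to the point x, -y, -z); pixel columns grow to the right and rows downward; lengths in m; the calibration is good to about 2 mm. A picture is of the moment at which its call begins: read the wrist's pose just before it. calibration takes no time and is no camera call; for the wrist camera it gives the pose at the moment of the call.
- order.sign_off(): hands the job in, once; it reports no verdict.
The state is a dict: "time_s": time; "qpos": joint angles; "joint_vel": joint speeds; "effort": joint torques, N m; "tcp_pos": TCP position; "ee_rot": TCP orientation; "force": force on the tool from outside, world axes, zero at the start; "torque": the same for the moment, N m; "gripper_width": opening from 0.0 (shut) to 1.0 (fully open).
Only numpy, scipy, OpenCV 4.12 (cv2) and the standard library are available. Lean on these libraries where they do the work, as an engineer would, in place of code of your own. Each camera call takes 0.05 s, during which the arm holds its last target.

### The job

First take the green spatula off the slow cooker's deck and lay it flat on the middle of the black trivet. Then set every lidded pot on the counter into the hole made for its diameter, upright and fully home with its rim on the deck; when all are in, reach into the guard collar and turn the sunken knob clockwise to its stop, and only then push the toggle switch fully over, away from the robot. Leave the cup, scoop, mug, jar and shaker where they are.

Things in the scene. Friction and masses are not known exactly. Their poses are not given: they have to be found in the camera images.
- pot1 (a point): Loose lidded aluminium pot, upright, 120 mm tall, 0.1-0.5 kg: body 44 mm across x 72 mm tall (bevelled, weighted foot), rim flange 53 x 4 mm, black post 22 mm thick x 36 mm tall (the grip), cap 36 x 8 mm on top. Point: centre half-way up, 60 mm above the foot, 16 mm below the flange top; z up. Fully home, its rim rests on the deck and this point is 12 mm below the deck. May be absent.
- pot2 (a point): Loose lidded aluminium pot, upright, 120 mm tall, 0.1-0.5 kg: body 52 mm across x 72 mm tall (bevelled, weighted foot), rim flange 61 x 4 mm, black post 22 mm thick x 36 mm tall (the grip), cap 36 x 8 mm on top. Point: centre half-way up, 60 mm above the foot, 16 mm below the flange top; z up. Fully home, its rim rests on the deck and this point is 12 mm below the deck. May be absent.
- pot3 (a point): Loose lidded aluminium pot, upright, 120 mm tall, 0.1-0.5 kg: body 60 mm across x 72 mm tall (bevelled, weighted foot), rim flange 69 x 4 mm, black post 22 mm thick x 36 mm tall (the grip), cap 36 x 8 mm on top. Point: centre half-way up, 60 mm above the foot, 16 mm below the flange top; z up. Fully home, its rim rests on the deck and this point is 12 mm below the deck. May be absent.
- pot4 (a point): Loose lidded aluminium pot, upright, 120 mm tall, 0.1-0.5 kg: body 68 mm across x 72 mm tall (bevelled, weighted foot), rim flange 77 x 4 mm, black post 22 mm thick x 36 mm tall (the grip), cap 36 x 8 mm on top. Point: centre half-way up, 60 mm above the foot, 16 mm below the flange top; z up. Fully home, its rim rests on the deck and this point is 12 mm below the deck. May be absent.
- pot5 (a point): Loose lidded aluminium pot, upright, 120 mm tall, 0.1-0.5 kg: body 76 mm across x 72 mm tall (bevelled, weighted foot), rim flange 85 x 4 mm, black post 22 mm thick x 36 mm tall (the grip), cap 36 x 8 mm on top. Point: centre half-way up, 60 mm above the foot, 16 mm below the flange top; z up. Fully home, its rim rests on the deck and this point is 12 mm below the deck. May be absent.
- hole1 (a point): Centre of the mouth, level with the deck top, of the 48 mm hole (80 mm deep, made for the 44 mm pot) in the slow cooker's deck; the row is graded, the smallest (hole1) at the +y end. Axes as the cooker's: y along the row towards the smaller holes, z up.
- hole2 (a point): Centre of the mouth, level with the deck top, of the 56 mm hole (80 mm deep, made for the 52 mm pot) in the slow cooker's deck; the row is graded, the smallest (hole1) at the +y end. Axes as the cooker's: y along the row towards the smaller holes, z up.
- hole3 (a point): Centre of the mouth, level with the deck top, of the 64 mm hole (80 mm deep, made for the 60 mm pot) in the slow cooker's deck; the row is graded, the smallest (hole1) at the +y end. Axes as the cooker's: y along the row towards the smaller holes, z up.
- hole4 (a point): Centre of the mouth, level with the deck top, of the 72 mm hole (80 mm deep, made for the 68 mm pot) in the slow cooker's deck; the row is graded, the smallest (hole1) at the +y end. Axes as the cooker's: y along the row towards the smaller holes, z up.
- hole5 (a point): Centre of the mouth, level with the deck top, of the 80 mm hole (80 mm deep, made for the 76 mm pot) in the slow cooker's deck; the row is graded, the smallest (hole1) at the +y end. Axes as the cooker's: y along the row towards the smaller holes, z up.
- cooker: Fixed oval slow cooker. Steel deck 130 (x) by 410 mm (y), 100 mm above the counter, with five graded holes along its middle; round end to y = 320 mm. At -y a shelf 55 mm high carries the guard collar with the knob (275 mm from the origin) and then the toggle switch (405 mm). Origin on the counter below the middle of the deck; x across the row, away from the robot, y along it, z up.
- knob_grip (a point): On the axis of the setting knob at grip height: a grey bar 46 mm long (its own x), 14 mm wide (its own y), reaching 12 mm above this point and 20 mm below it, where a disc begins. It stands sunk in a round black guard collar, 96 mm inside diameter, rim 26 mm above this point. The axes turn with the knob; at joint 0 they are the cooker's.
- knob (a joint): Knob angle in rad: 0 = off, grows as it turns clockwise seen from above, hard stop at 1.45. Starts at 0 to 0.25; light friction, stays where it is left.
- toggle_tip (a point): Centre of the 26 mm black ball at the tip of the toggle lever, which swings about a pivot 55 mm from it (77 mm above the counter, axis along the cooker's y). Off it leans to the cooker's -x (towards the robot), on to +x; the ball travels 53 mm along x. Below it a block 70 (x) by 50 mm (y), top 80 mm above the counter.
- toggle (a joint): Toggle lever angle in rad: 0 = off, leaning towards the robot, 1.0 = fully on, leaning away. Light friction, stays where it is left.
- spatula (a point): Loose one-piece green spatula, 200 mm long, lying flat, at the start on the deck across the holes. Point: mid-length, 10 mm above its underside. x runs from handle to blade: handle 20 mm wide and 20 mm tall from x = -100 to +25 mm, blade 50 mm wide and 10 mm thick from +25 to +100 mm. 70 g, balances near this point.
- trivet (a point): Centre of the top face of the fixed round black trivet, 160 mm across and 8 mm thick, flat on the counter.
- cup: Glass custard cup, 84 mm across, 50 mm tall; bystander, origin under its centre.
- scoop: Aluminium scoop 180 mm long, lying; bystander.
- mug: Blue mug, 90 mm tall; bystander.
- jar: Glass jar, 100 mm tall; bystander.
- shaker: White shaker jar, 100 mm tall; bystander.

How it is judged:
By the outcome, as a careful person would: the job done as asked, in the order asked, and still so for the second after the job is handed in, with the robot touching nothing.
Of p1, p2, p3, p4, p5 only 3 to 4 are there at a start; the rules pass over those that are not, and their reading is None.
At some moment in a run one of p1, p2, p3, p4, p5 may be knocked a few centimetres aside while the robot is not near it.
Once in a run the grip may slacken for a moment while it holds something.
It also fails if it takes over 208 s, if anything falls off the work surface, if the arm or the gripper's body presses on something with over 40 N, if the wrist force passes 120 N, or if a joint passes its speed limit or range.

## Working session

There is one attempt and no reset: what is moved stays moved. The work goes in short steps, Python scripts to look and compute and a tool call to move; the robot and the scene stay as the last step left them, time stands still between calls to the robot, and variables do not carry over. Pictures are saved under pics/ and viewed, and the job is handed in when it is done.

Besides the shell and the picture viewer there is one more tool, called after "Call:" as name([rows], argument=value, ...), one row to a line, values as JSON. move_arm: Moves the arm, as the interface text tells. Its arguments: {"type":"object","properties":{"series":{"type":"array"}},"required":["series"]}

```bash
mkdir -p pics; ls; cat > h.py <<'E'
import numpy as np, cv2
from plant import readout, optics, order
from scipy.spatial.transform import Rotation as R
def grab(name,tag):
    c=optics.calibration(name); p,d=optics.get_image(name)
    np.savez(f'pics/{tag}.npz',p=p,d=d,K=c['K'],V=c['view'])
    cv2.imwrite(f'pics/{tag}.png',p[:,:,::-1]); return p,d,c
def load(tag):
    z=np.load(f'pics/{tag}.npz'); return z['p'],z['d'],z['K'],z['V']
def cloud(tag):
    p,d,K,V=load(tag)
    v,u=np.mgrid[:384,:512]
    x=(u-K[0,2])/K[0,0]*d; y=(v-K[1,2])/K[1,1]*d
    P=np.stack([x,-y,-d,np.ones_like(d)],-1)
    W=P@np.linalg.inv(V).T
    W=W[...,:3]; W[d==0]=np.nan
    return W
def proj(tag,X):
    p,d,K,V=load(tag); X=np.atleast_2d(X)
    c=(np.c_[X,np.ones(len(X))]@V.T)
    return np.c_[K[0,0]*c[:,0]/-c[:,2]+K[0,2], K[1,1]*-c[:,1]/-c[:,2]+K[1,2]]
def crop(tag,u0,v0,u1,v1,s=None):
    p=cv2.imread(f'pics/{tag}.png')[v0:v1,u0:u1]
    s=s or min(800/(u1-u0),600/(v1-v0))
    cv2.imwrite(f'pics/{tag}_c{u0}_{v0}.png',cv2.resize(p,None,fx=s,fy=s,interpolation=cv2.INTER_CUBIC))
def st():
    s=readout.sense(); print('t',round(s['time_s'],2),'tcp',np.round(s['tcp_pos'],4),'F',np.round(s['force'],1),'w',round(s['gripper_width'],3)); 
    print('R',np.round(R.from_quat(s['ee_rot']).as_matrix(),3).tolist(),'q',np.round(s['qpos'],2)); return s
def shift(target,yaw=None):
    "shift in mm in tool axes from the present pose to world target; "
    s=readout.sense(); M=R.from_quat(s['ee_rot']).as_matrix()
    return np.round(M.T@(np.array(target)-s['tcp_pos'])*1000,1)
E
python3 - <<'E'
from h import *
st()
for n in ('scene','side','wrist'):
    p,d,c=grab(n,n+'0'); print(n,c, (d==0).mean())
E
```

```text
pics
t 0.0 tcp [0.2756 0.5606 0.2307] F [0.2 0.1 0.1] w 0.998
R [[0.441, 0.897, -0.0], [0.897, -0.441, -0.001], [-0.001, 0.0, -1.0]] q [-1.18  0.52 -0.04  1.6   0.02  1.02 -0.11]
scene {'K': array([[410.60866311,   0.        , 252.84531385],
       [  0.        , 410.60866311, 191.41888254],
       [  0.        ,   0.        ,   1.        ]]), 'view': array([[ 7.40633735e-01,  6.71908312e-01,  9.43542164e-04,
        -4.91164586e-01],
       [-4.69104827e-01,  5.16080326e-01,  7.16660142e-01,
         1.01445251e-01],
       [ 4.81042963e-01, -5.31225298e-01,  6.97421932e-01,
        -1.69270191e+00],
       [ 0.00000000e+00,  0.00000000e+00,  0.00000000e+00,
         1.00000000e+00]])} 0.004023234049479167
side {'K': array([[479.68039284,   0.        , 247.29667135],
       [  0.        , 479.68039284, 189.10466589],
       [  0.        ,   0.        ,   1.        ]]), 'view': array([[ 0.70699262, -0.70705088,  0.01550769, -0.30790429],
       [ 0.44860732,  0.46530623,  0.76304756, -0.37073023],
       [-0.54672927, -0.53251213,  0.64615627, -1.136547  ],
       [ 0.        ,  0.        ,  0.        ,  1.        ]])} 0.004114786783854167
wrist {'K': array([[305.7940541 ,   0.        , 257.4778828 ],
       [  0.        , 305.7940541 , 191.94509673],
       [  0.        ,   0.        ,   1.        ]]), 'view': array([[ 4.40140156e-01,  8.97928918e-01, -5.49551171e-04,
        -6.24786879e-01],
       [-8.64384012e-01,  4.23531482e-01, -2.71037571e-01,
         3.54652421e-02],
       [-2.43139720e-01,  1.19769542e-01,  9.62568612e-01,
        -3.78050971e-01],
       [ 0.00000000e+00,  0.00000000e+00,  0.00000000e+00,
         1.00000000e+00]])} 0.003911336263020833
```

```bash
python3 - <<'E'
from h import *
for n in ('scene0','side0','wrist0'): crop(n,0,0,512,384)
E
```

```text
(no output)
```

View pics/scene0_c0_0.png

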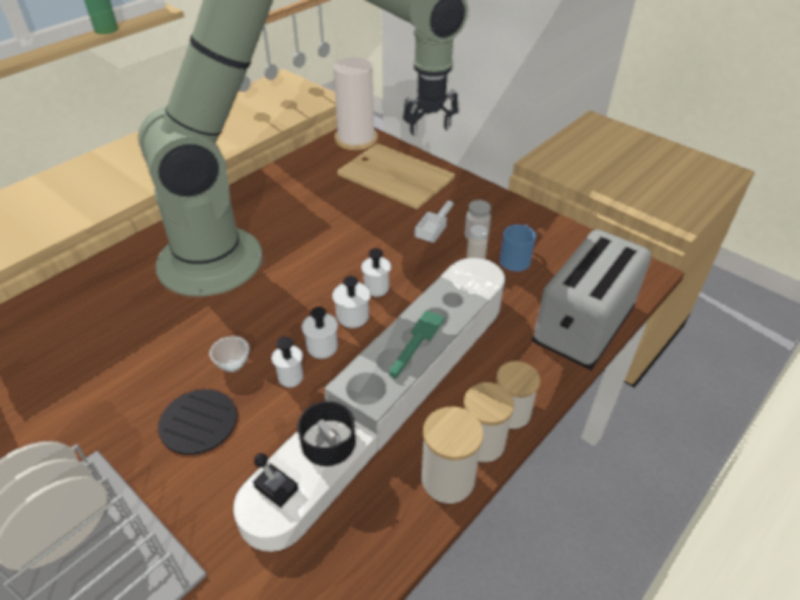

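View pics/side0_c0_0.png

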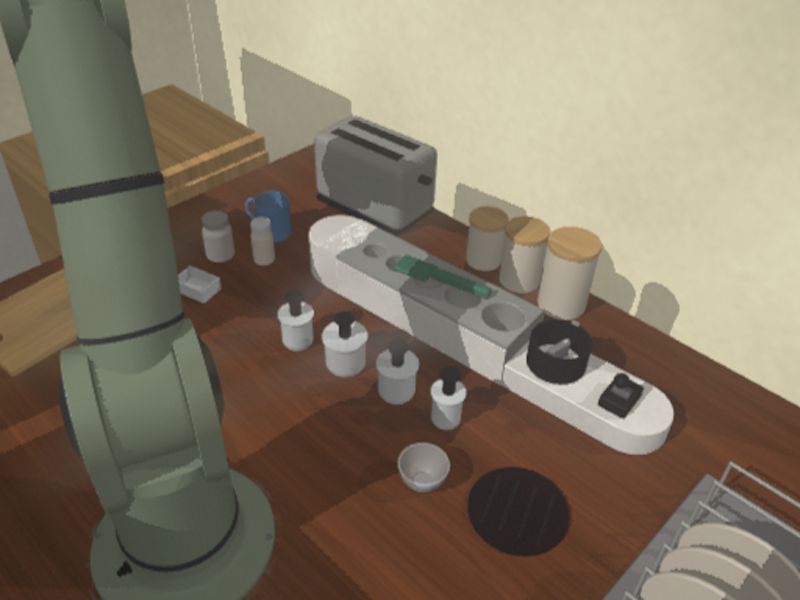

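View pics/wrist0_c0_0.png

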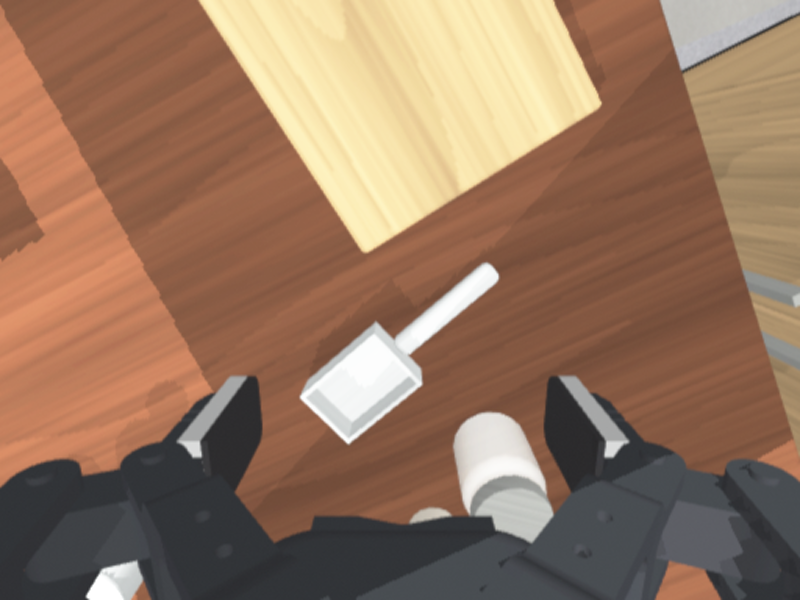

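The scene picture shows four pots, at about (287,362), (320,335), (352,303) and (376,272). The spatula lies on the deck at (415,342), the trivet is at (198,420), the collar at (327,435) and the toggle at (272,478). I'll merge the two depth clouds into a top-down map.

```bash
cat >> h.py <<'E'
def topdown(tags,x0,x1,y0,y1,res,out,zmax=0.3):
    "image: rows = x decreasing downward (far up), cols= y decreasing to right"
    H=int((x1-x0)/res);Wd=int((y1-y0)/res)
    img=np.zeros((H,Wd,3),np.uint8);zz=np.full((H,Wd),-1.)
    for t in tags:
        W=cloud(t).reshape(-1,3);p=load(t)[0].reshape(-1,3)
        ok=np.isfinite(W[:,0])&(W[:,2]<zmax); W=W[ok];p=p[ok]
        r=((x1-W[:,0])/res).astype(int);c=((y1-W[:,1])/res).astype(int)
        ok=(r>=0)&(r<H)&(c>=0)&(c<Wd);r,c,W,p=r[ok],c[ok],W[ok],p[ok]
        o=np.argsort(W[:,2]);
        for i in o:
            if W[i,2]>zz[r[i],c[i]]: zz[r[i],c[i]]=W[i,2]; img[r[i],c[i]]=p[i]
    cv2.imwrite(f'pics/{out}.png',img[:,:,::-1]); return img,zz
E
python3 - <<'E'
from h import *
img,zz=topdown(['scene0','side0'],0.15,0.95,-0.6,0.6,0.002,'top0')
crop('top0',0,0,600,400)
# cooker deck plane pixels
for t in ('scene0','side0'):
    W=cloud(t); z=W[...,2]
    m=(abs(z-0.1)<0.006)&(W[...,0]>.4)
    P=W[m]; rows=[]
    print(t,m.sum(),np.median(P,0), 'table z',np.nanmedian(z[(abs(z)<.02)]))
E
```

```text
scene0 4675 [0.63081815 0.08626837 0.10097046] table z 0.001997826065085806
side0 5282 [0.6565419  0.13099397 0.09864829] table z -0.0010119612723220595
```

View pics/top0_c0_0.png

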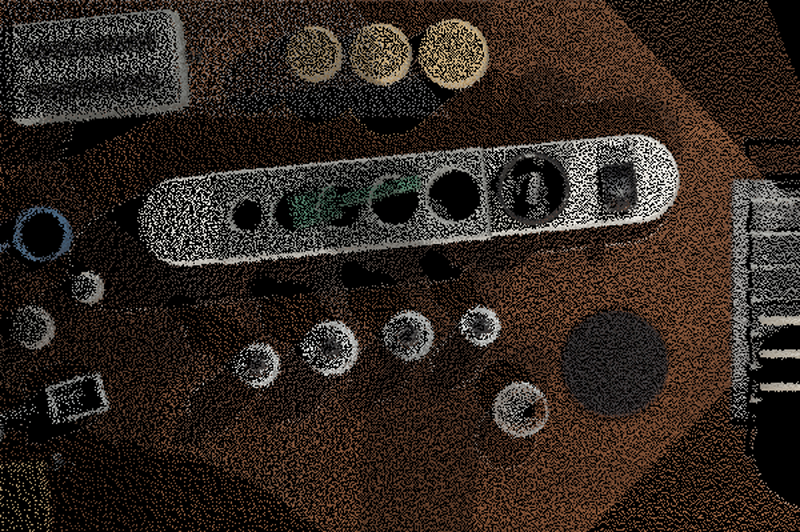

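```bash
cat >> h.py <<'E'
def rectify(tag,z,x0,x1,y0,y1,res,out):
    H=int(round((x1-x0)/res));Wd=int(round((y1-y0)/res))
    r,c=np.mgrid[:H,:Wd]
    X=np.stack([x1-r*res,y1-c*res,np.full(r.shape,z)],-1).reshape(-1,3)
    uv=proj(tag,X).astype(np.float32).reshape(H,Wd,2)
    im=cv2.remap(load(tag)[0],uv[...,0],uv[...,1],cv2.INTER_CUBIC)
    cv2.imwrite(f'pics/{out}.png',im[:,:,::-1]); return im
E
python3 - <<'E'
from h import *
for t in ('scene0','side0'):
    im=rectify(t,0.1,0.55,0.75,-0.2,0.4,0.00075,'rect_'+t)
from scipy.optimize import least_squares
# line fits to deck edges
for t in ('scene0','side0'):
    W=cloud(t).reshape(-1,3); P=W[(abs(W[:,2]-np.where(t=='scene0',.101,.0986))<0.004)&(W[:,0]>.5)&(W[:,1]>-.15)&(W[:,1]<.4)&(W[:,0]<.8)]
    yb=np.arange(-.13,.3,.01); lo=[];hi=[]
    for y in yb:
        q=P[abs(P[:,1]-y)<.005,0]; lo.append(np.percentile(q,1)); hi.append(np.percentile(q,99))
    for e in (lo,hi):
        e=np.array(e); c=np.polyfit(yb,e,1); 
        for _ in range(3):
            res=e-np.polyval(c,yb); k=abs(res)<.004; c=np.polyfit(yb[k],e[k],1)
        print(t,c,k.sum(),len(k))
E
```

```text
scene0 [-0.09392828  0.58393649] 43 43
scene0 [-0.09806434  0.71271852] 42 43
side0 [-0.09225969  0.5836931 ] 43 43
side0 [-0.09901915  0.7144425 ] 42 43
```

View pics/rect_scene0.png

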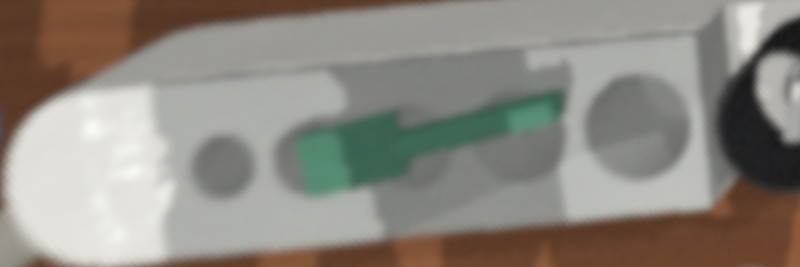

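View pics/rect_side0.png

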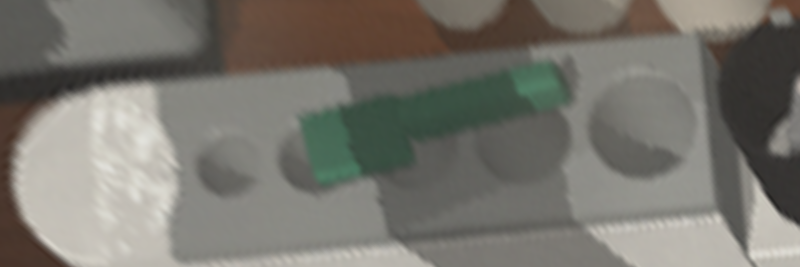

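```bash
cat >> h.py <<'E'
from scipy.optimize import least_squares, minimize
def circ(P,r=None):
    if r is None:
        f=least_squares(lambda a:np.hypot(P[:,0]-a[0],P[:,1]-a[1])-a[2],[*P.mean(0)[:2],.03],loss='soft_l1',f_scale=.001); return f.x
    f=least_squares(lambda a:np.hypot(P[:,0]-a[0],P[:,1]-a[1])-r,[*P.mean(0)[:2]],loss='soft_l1',f_scale=.001); return f.x
E
python3 - <<'E'
from h import *
# approx pot centers from topdown view
for px in [(258,365),(330,347),(408,335),(481,326)]:
    c=np.array([.95-px[1]*.0015,.6-px[0]*.0015]); print('approx',c)
    for t,dz in (('scene0',.002),('side0',-.001)):
        W=cloud(t).reshape(-1,3); W=W[np.hypot(W[:,0]-c[0],W[:,1]-c[1])<.055]; z=W[:,2]-dz
        top=W[z>.117]; side=W[(z>.02)&(z<.068)]; fl=W[(z>.0735)&(z<.079)]
        cc=circ(side) if len(side)>20 else None
        lo,hi=top.min(0),top.max(0)
        rf=np.hypot(*(fl[:,:2]-cc[:2]).T) if cc is not None else None
        print(t,'top',len(top),np.round((lo+hi)[:2]/2,4),np.round((hi-lo)[:2],3),'side',len(side),np.round(cc,4),'fl',len(fl),np.round(np.percentile(rf,[50,98]),4),'zmax',z.max())
E
```

```text
approx [0.4025 0.213 ]
scene0 top 44 [0.4016 0.2138] [0.035 0.035] side 134 [0.4017 0.2147 0.0282] fl 99 [0.0261 0.0352] zmax 0.12452817817702444
side0 top 73 [0.4037 0.2127] [0.034 0.035] side 228 [0.4033 0.2144 0.0294] fl 181 [0.0259 0.0353] zmax 0.12288317346912514
approx [0.4295 0.105 ]
scene0 top 49 [0.4295 0.1058] [0.037 0.033] side 176 [0.4266 0.1055 0.0373] fl 185 [0.0313 0.0428] zmax 0.12323382639472624
side0 top 77 [0.4293 0.1029] [0.036 0.034] side 289 [0.4293 0.1043 0.0378] fl 305 [0.0316 0.0436] zmax 0.12275568752329014
approx [ 0.4475 -0.012 ]
scene0 top 61 [ 0.4461 -0.012 ] [0.038 0.035] side 172 [ 0.445  -0.0115  0.0335] fl 171 [0.0286 0.0386] zmax 0.12289188776901383
side0 top 86 [ 0.4471 -0.0136] [0.034 0.037] side 270 [ 0.4478 -0.013   0.0338] fl 274 [0.0286 0.0394] zmax 0.12295720122883058
approx [ 0.461  -0.1215]
scene0 top 61 [ 0.461 -0.119] [0.032 0.034] side 135 [ 0.4598 -0.1193  0.0255] fl 112 [0.0233 0.0309] zmax 0.12471702609773538
side0 top 97 [ 0.4609 -0.1216] [0.034 0.035] side 210 [ 0.4621 -0.1206  0.0258] fl 178 [0.0234 0.0309] zmax 0.12373579976676852
```

```bash
python3 - <<'E'
from h import *
for t,dz in (('scene0',.002),('side0',-.001)):
    p,_,_,_=load(t); W=cloud(t); pi=p.astype(int)
    m=(pi[...,1]>pi[...,0]+15)&(pi[...,1]>=pi[...,2])&(W[...,0]>.5)&(W[...,0]<.8)&(W[...,2]>.09)
    P=W[m]; print(t,len(P),np.percentile(P[:,2]-dz,[5,50,95]))
    T=P
    c=T[:,:2].mean(0);u,s,vt=np.linalg.svd(T[:,:2]-c); d=vt[0]; d=d if d[1]>0 else -d
    a=(T[:,:2]-c)@d; b=(T[:,:2]-c)@np.array([-d[1],d[0]])
    # handle axis: restrict a < ..
    z=T[:,2]-dz; h=(z>.116); 
    ch=T[h,:2].mean(0);_,_,vh=np.linalg.svd(T[h,:2]-ch); dh=vh[0]*np.sign(vh[0][1])
    ah=(T[:,:2]-ch)@dh; bh=(T[:,:2]-ch)@np.array([-dh[1],dh[0]])
    print('axis',d,'handle',dh,ch,'range a',np.percentile(ah,[0.5,99.5]),'handle a',np.percentile(ah[h],[.5,99.5]),'b handle',np.percentile(bh[h],[2,98]),'blade b',np.percentile(bh[~h&(ah>.07)],[2,98]))
    mid=ch+dh*np.mean(np.percentile(ah,[0.5,99.5])); print('mid',mid)
    # trivet
    W2=W[(abs(W[...,2]-dz-.008)<.004)&(pi.max(-1)<75)&(W[...,0]<.55)&(W[...,1]<-.2)]
    print('trivet',(W2.min(0)+W2.max(0))/2,W2.max(0)-W2.min(0),np.median(W2,0))
E
```

```text
scene0 456 [0.10465771 0.11176614 0.12159011]
axis [-0.24865145  0.96859303] handle [-0.24320934  0.96997382] [0.66453945 0.02913775] range a [-0.05965079  0.13966233] handle a [-0.05988433  0.06267492] b handle [-0.00870817  0.00838771] blade b [-0.02347652  0.02338202]
mid [0.65480967 0.0679423 ]
trivet [ 0.40611755 -0.32171172  0.00998972] [0.15614843 0.15332131 0.00795027] [ 0.41028689 -0.32458768  0.00949765]
side0 491 [0.10596229 0.11089994 0.12090789]
axis [-0.22899688  0.97342716] handle [-0.23842442  0.97116106] [0.66224687 0.02658695] range a [-0.05643229  0.14165317] handle a [-0.05672761  0.06052195] b handle [-0.01052995  0.00994044] blade b [-0.02584787  0.02292237]
mid [0.6520875  0.06796855]
trivet [ 0.28782051 -0.30272641  0.00699383] [0.39205489 0.20191175 0.00798428] [ 0.4003756  -0.32757377  0.00654344]
```

```bash
cat >> h.py <<'E'
def plan(target,psi):
    s=readout.sense(); M=R.from_quat(s['ee_rot']).as_matrix()
    cur=np.arctan2(M[1,0],M[0,0]); d=(psi-cur+np.pi/2)%np.pi-np.pi/2
    print('plan shift',np.round(M.T@(np.array(target)-s['tcp_pos'])*1000,1),'turn',round(-d,3),'cur psi',round(cur,3), 'tilt',np.round(M[:,2],4))
E
python3 -c "
from h import *
plan([.6535,.068,.26],.243)"
```

```text
plan shift [-275.5  556.5  -28.9] turn 0.871 cur psi 1.114 tilt [-3.e-04 -8.e-04 -1.e+00]
```

Call:
move_arm([
  [0,-25,51,-28,0.08],
  [0,-50,101,-28,0.16],
  [0,-75,152,-28,0.24],
  [0,-100,202,-28,0.32],
  [0,-125,253,-28,0.4],
  [0,-150,304,-28,0.48],
  [0,-175,354,-28,0.56],
  [0,-200,405,-28,0.64],
])

```text
time_s: 1.15
tcp_pos: [0.5517, 0.2013, 0.2593]
ee_rot: [0.972, 0.234, -0.0, -0.0]
force: [-0.5, 0.4, 0.0]
gripper_width: 0.999
```

```bash
python3 -c "
from h import *
st();plan([.6535,.068,.26],.243)"
```

```text
t 1.15 tcp [0.5517 0.2013 0.2593] F [-0.5  0.4  0. ] w 0.999
R [[0.891, 0.454, -0.0], [0.454, -0.891, 0.0], [-0.0, -0.0, -1.0]] q [-0.6   0.44  0.21  1.68 -0.11  1.03  0.12]
plan shift [ 30.1 165.   -0.7] turn 0.229 cur psi 0.472 tilt [-1.e-04  1.e-04 -1.e+00]
```

Call:
move_arm([
  [0,8,45,0,0.08],
  [0,15,90,0,0.16],
  [0,23,130,0,0.229],
  [0,30,165,-1,0.229],
  [0,30,165,-1,0.229],
])

```text
time_s: 1.78
tcp_pos: [0.6538, 0.0667, 0.2598]
ee_rot: [0.993, 0.12, -0.0, 0.001]
force: [-0.2, 0.1, -0.4]
gripper_width: 0.995
```

```bash
python3 -c "
from h import *
st();plan([.6535,.068,.26],.243)
p,d,c=grab('wrist','wrist1');print(np.linalg.inv(c['view'])[:3]);crop('wrist1',0,0,512,384)"
```

```text
t 1.77 tcp [0.6538 0.0667 0.2598] F [-0.2  0.1 -0.4] w 0.995
R [[0.971, 0.239, -0.0], [0.239, -0.971, -0.001], [-0.001, 0.001, -1.0]] q [-0.38  0.57  0.29  1.49 -0.17  1.11  0.19]
plan shift [ 0.  -1.3 -0.2] turn -0.002 cur psi 0.241 tilt [-3.0e-04 -1.4e-03 -1.0e+00]
[[ 9.70747612e-01 -2.31175944e-01 -6.48595205e-02  6.37196584e-01]
 [ 2.40101728e-01  9.34111102e-01  2.64173446e-01  1.33823836e-01]
 [-4.84547536e-04 -2.72018625e-01  9.62291865e-01  4.02073717e-01]]
```

View pics/wrist1_c0_0.png

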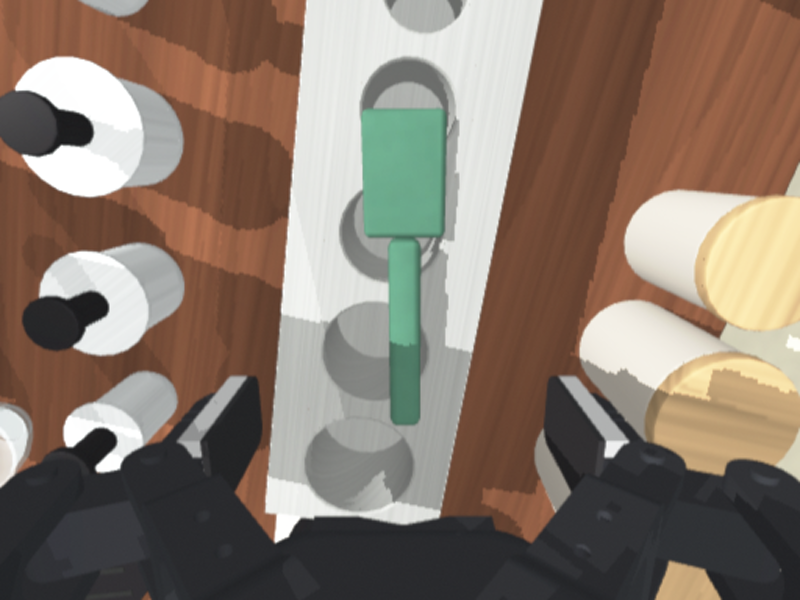

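The wrist view shows all five holes, with centres near (427,0), (408,100), (385,230), (375,350) and (360,462). The spatula is aligned with the jaws. Next I'll measure it and the holes.

```bash
python3 - <<'E'
from h import *
t='wrist1'
W=cloud(t); p=load(t)[0].astype(int)
D=W[(abs(W[...,2]-.1)<.01)&(W[...,0]>.55)&(W[...,0]<.72)]
print('deck z',np.median(D[:,2]))
g=(p[...,1]>p[...,0]+15)&(W[...,2]>.095)&(p[...,1]>=p[...,2])
T=W[g]; h=T[:,2]>.1165
ch=T[h,:2].mean(0);_,_,vh=np.linalg.svd(T[h,:2]-ch); dh=vh[0]*np.sign(vh[0][1])
ah=(T[:,:2]-ch)@dh; bh=(T[:,:2]-ch)@np.array([-dh[1],dh[0]])
print(dh,np.percentile(ah,[.5,99.5]),np.percentile(bh[h],[2,98]),'mid',ch+dh*np.mean(np.percentile(ah,[.5,99.5])),np.percentile(T[:,2],[5,50,95]), 'angle',np.arctan2(-dh[0],dh[1]))
rectify(t,.1,0.57,0.72,-0.15,0.27,.0006,'rect_w1')
E
python3 -c "
from h import *
im=cv2.imread('pics/rect_w1.png');print(im.shape)"
```

```text
deck z 0.09968236352750892
[-0.24395007  0.96978779] [-0.06227956  0.13261797] [-0.00857747  0.00884684] mid [0.65378496 0.07003435] [0.10793977 0.11006212 0.12009339] angle 0.2464369108302678
(250, 700, 3)
```

View pics/rect_w1.png

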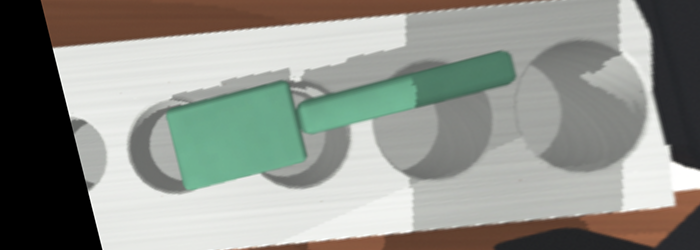

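Call:
move_arm([
  [0,0,-2,50,-0.005],
  [0,0,-2,100,-0.005],
  [0,0,-2,140,-0.005],
  [0,0,-2,156,-0.005],
  [0,0,-2,156,-0.005],
])

```text
time_s: 2.45
tcp_pos: [0.6521, 0.0721, 0.1042]
ee_rot: [0.992, 0.125, -0.0, -0.0]
force: [0.6, -0.3, 1.3]
gripper_width: 1.001
```

Call:
move_arm([
  [255,0,0,0,0],
  [255,0,0,0,0],
  [255,0,0,0,0],
  [255,0,0,0,0],
  [255,0,0,0,0],
  [255,0,0,0,0],
])

```text
time_s: 3.2
tcp_pos: [0.6528, 0.0716, 0.105]
ee_rot: [0.992, 0.125, 0.0, -0.0]
force: [-1.7, 0.7, 7.1]
gripper_width: 0.217
```

```bash
python3 -c "
from h import *
st()
grab('wrist','wrist2');crop('wrist2',0,0,512,384)"
```

```text
t 3.2 tcp [0.6528 0.0716 0.105 ] F [-1.7  0.7  7.1] w 0.217
R [[0.969, 0.247, 0.001], [0.247, -0.969, 0.0], [0.001, -0.0, -1.0]] q [-0.35  0.73  0.24  1.62 -0.22  0.82  0.23]
```

View pics/wrist2_c0_0.png

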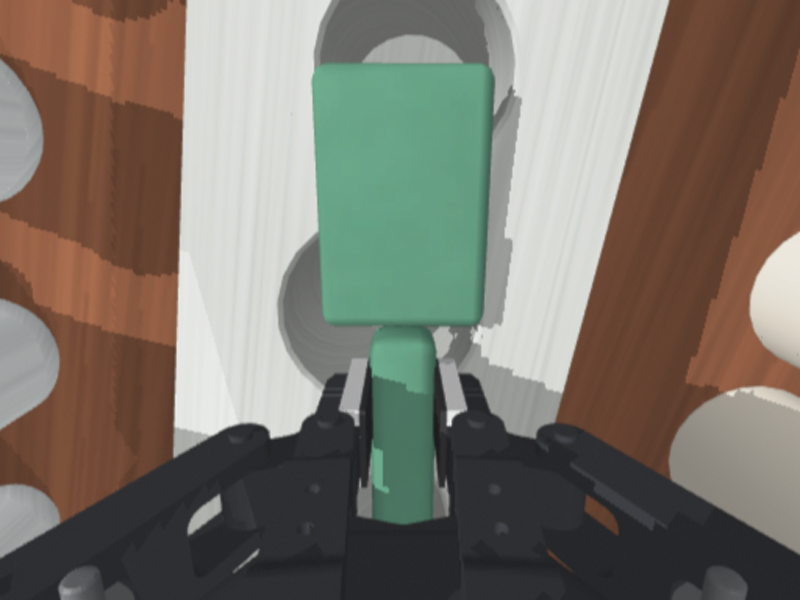

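Call:
move_arm([
  [255,0,0,-30,0],
  [255,0,0,-65,0],
  [255,0,0,-100,0],
  [255,0,0,-100,0],
])

```text
time_s: 3.75
tcp_pos: [0.6537, 0.0716, 0.2071]
ee_rot: [0.992, 0.125, 0.002, -0.0]
force: [-0.5, 0.3, -2.0]
gripper_width: 0.217
```

```bash
python3 -c "
from h import *
st();plan([.406,-.320,.2],-.35)"
```

```text
t 3.75 tcp [0.6537 0.0716 0.2071] F [-0.5  0.3 -2. ] w 0.217
R [[0.969, 0.247, 0.004], [0.247, -0.969, 0.001], [0.004, 0.0, -1.0]] q [-0.37  0.61  0.28  1.55 -0.19  1.    0.2 ]
plan shift [-336.8  318.2    5.7] turn 0.6 cur psi 0.25 tilt [ 4.3e-03  8.0e-04 -1.0e+00]
```

Call:
move_arm([
  [255,-20,19,0,0.03],
  [255,-53,50,0,0.1],
  [255,-90,85,0,0.17],
  [255,-127,120,0,0.24],
  [255,-164,155,0,0.31],
  [255,-201,190,0,0.38],
  [255,-238,225,0,0.45],
  [255,-275,260,0,0.52],
])

```text
time_s: 4.75
tcp_pos: [0.449, -0.2494, 0.2039]
ee_rot: [0.991, -0.136, -0.0, -0.0]
force: [0.3, -1.1, -0.8]
gripper_width: 0.218
```

Call:
move_arm([
  [255,-30,28,0,0.05],
  [255,-52,49,0,0.08],
  [255,-62,58,0,0.08],
  [255,-62,58,0,0.08],
])

```text
time_s: 5.25
tcp_pos: [0.3752, -0.2876, 0.2044]
ee_rot: [0.985, -0.174, 0.0, -0.0]
force: [0.4, 0.6, -0.0]
gripper_width: 0.219
```

```bash
python3 -c "
from h import *
st();plan([.406,-.320,.02],-.35)
grab('wrist','wrist3');crop('wrist3',0,0,512,384)"
```

```text
t 5.25 tcp [ 0.3752 -0.2876  0.2044] F [ 0.4  0.6 -0. ] w 0.219
R [[0.94, -0.342, 0.0], [-0.342, -0.94, 0.0], [0.0, -0.0, -1.0]] q [ 0.13  0.35  0.5   2.04 -0.23  0.81  0.42]
plan shift [ 40.   19.9 184.4] turn 0.0 cur psi -0.35 tilt [ 3.e-04  1.e-04 -1.e+00]
```

View pics/wrist3_c0_0.png

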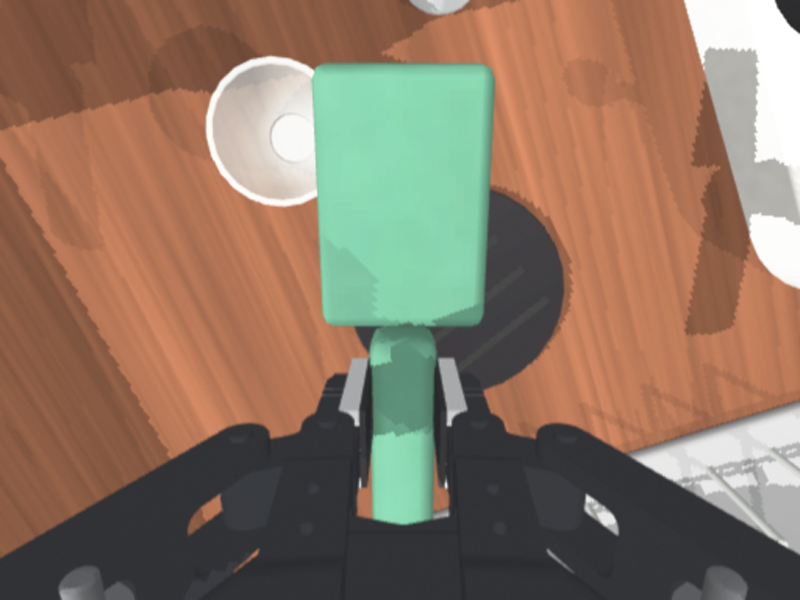

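Call:
move_arm([
  [255,20,10,0,0],
  [255,40,20,15,0],
  [255,40,20,55,0],
  [255,40,20,95,0],
  [255,40,20,130,0],
  [255,40,20,155,0],
  [255,40,20,165,0],
  [255,40,20,165,0],
])

```text
time_s: 6.3
tcp_pos: [0.4062, -0.3198, 0.0391]
ee_rot: [0.985, -0.174, -0.0, -0.0]
force: [-0.8, -0.0, -0.1]
gripper_width: 0.213
```

```bash
python3 - <<'E'
from h import *
st();plan([.406,-.320,.013],-.35)
for n in('scene','side'):
    grab(n,n+'3')
import numpy as np
for t,dz in (('scene3',.002),('side3',-.001)):
    crop(t,80,200,260,330) if t=='scene3' else crop(t,230,220,420,370)
E
```

```text
t 6.3 tcp [ 0.4062 -0.3198  0.0391] F [-0.8 -0.  -0.1] w 0.213
R [[0.94, -0.342, -0.0], [-0.342, -0.94, 0.0], [-0.001, -0.0, -1.0]] q [ 0.32  0.69  0.32  2.03 -0.43  0.49  0.61]
plan shift [-0.1  0.2 26.1] turn 0.001 cur psi -0.349 tilt [-4.e-04  5.e-04 -1.e+00]
```

View pics/side3_c230_220.png

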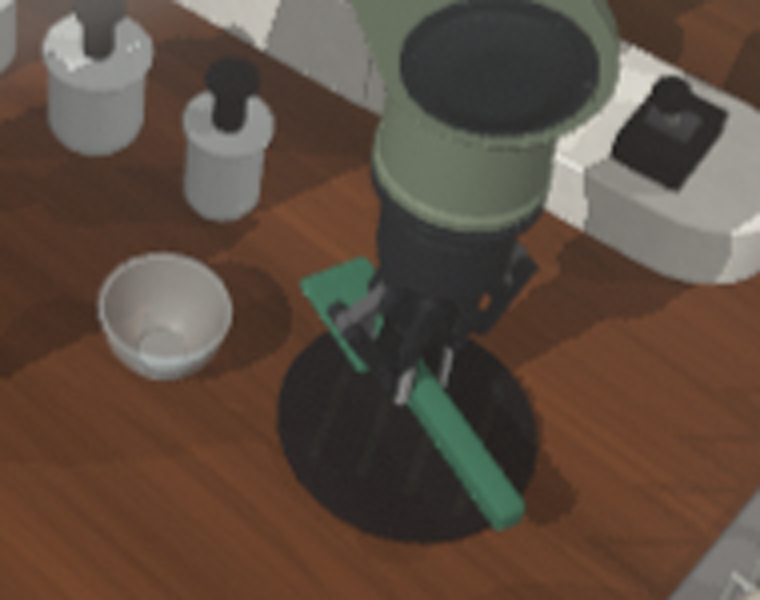

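Call:
move_arm([
  [255,0,0,12,0],
  [255,0,0,20,0],
  [255,0,0,24,0],
  [255,0,0,26,0],
  [255,0,0,26,0],
])

```text
time_s: 7.02
tcp_pos: [0.4058, -0.3203, 0.0133]
ee_rot: [0.985, -0.174, 0.0, 0.0]
force: [0.9, 0.1, -0.7]
gripper_width: 0.218
```

Call:
move_arm([
  [255,0,0,1,0],
  [255,0,0,1,0],
  [130,0,0,1,0],
  [60,0,0,1,0],
  [0,0,0,1,0],
  [0,0,0,1,0],
])

```text
time_s: 7.78
tcp_pos: [0.4058, -0.3202, 0.0123]
ee_rot: [0.985, -0.174, -0.0, 0.0]
force: [-0.6, 0.2, 0.2]
gripper_width: 0.994
```

Call:
move_arm([
  [0,0,0,-15,0],
  [0,0,0,-60,0],
  [0,0,0,-115,0],
  [0,0,0,-170,0],
  [0,0,0,-210,0],
  [0,0,0,-210,0],
])

```text
time_s: 8.52
tcp_pos: [0.4067, -0.3209, 0.2258]
ee_rot: [0.985, -0.174, 0.003, 0.001]
force: [-0.5, 0.1, -0.6]
gripper_width: 1.001
```

```bash
python3 - <<'E'
from h import *
st()
grab('wrist','wrist4');crop('wrist4',0,0,512,384)
W=cloud('wrist4'); p=load('wrist4')[0].astype(int)
g=(p[...,1]>p[...,0]+15)&(W[...,2]<.05)&(p[...,1]>=p[...,2])
T=W[g]; print(np.percentile(T[:,2],[5,50,95]))
h=T[:,2]>.024
ch=T[h,:2].mean(0);_,_,vh=np.linalg.svd(T[h,:2]-ch); dh=vh[0]*np.sign(vh[0][1])
ah=(T[:,:2]-ch)@dh
q=np.percentile(ah,[.5,99.5]); print(dh,q,'blade-end based mid',ch+dh*(q[1]-.1))
E
```

```text
t 8.53 tcp [ 0.4067 -0.3209  0.2258] F [-0.5  0.1 -0.6] w 1.001
R [[0.939, -0.343, 0.005], [-0.343, -0.939, -0.002], [0.005, 0.0, -1.0]] q [ 0.16  0.4   0.53  1.91 -0.25  0.89  0.46]
[0.01537197 0.01810231 0.02803126]
[0.34358054 0.93912322] [-0.06192347  0.13201574] blade-end based mid [ 0.40375066 -0.32533858]
```

View pics/wrist4_c0_0.png

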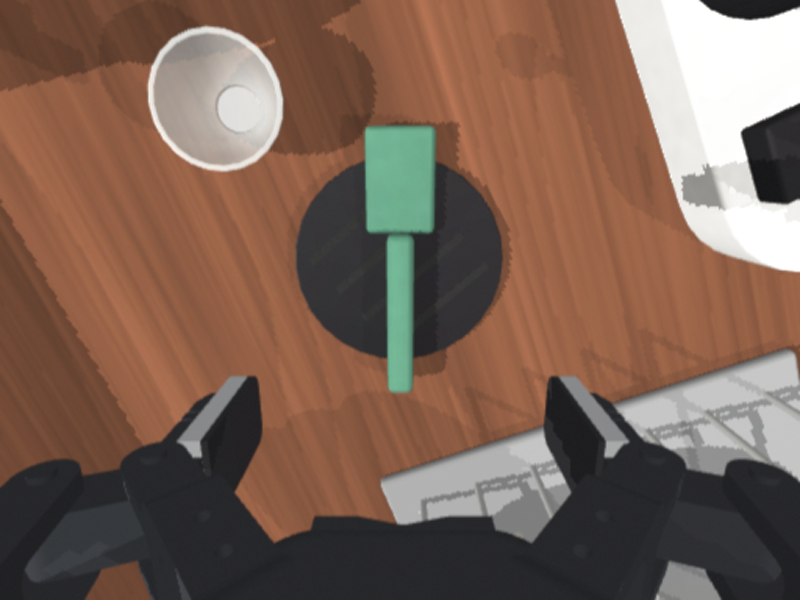

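```bash
python3 -c "
from h import *
plan([.461,-.1205,.24],.095)"
```

```text
plan shift [ -16.9 -206.5  -16. ] turn -0.445 cur psi -0.35 tilt [ 2.7e-03 -8.0e-04 -1.0e+00]
```

Call:
move_arm([
  [0,-3,-30,-14,-0.08],
  [0,-6,-75,-14,-0.17],
  [0,-9,-120,-14,-0.26],
  [0,-13,-160,-14,-0.35],
  [0,-17,-190,-14,-0.445],
  [0,-17,-206,-14,-0.445],
  [0,-17,-206,-14,-0.445],
])

```text
time_s: 9.45
tcp_pos: [0.4605, -0.1207, 0.236]
ee_rot: [0.999, 0.047, -0.0, -0.0]
force: [0.3, 0.4, -0.5]
gripper_width: 1.003
```

```bash
python3 -c "
from h import *
st();plan([.461,-.1205,.24],.095)
grab('wrist','wrist5');crop('wrist5',0,0,512,384)"
```

```text
t 9.45 tcp [ 0.4605 -0.1207  0.236 ] F [ 0.3  0.4 -0.5] w 1.003
R [[0.996, 0.094, -0.001], [0.094, -0.996, -0.0], [-0.001, -0.0, -1.0]] q [-0.18  0.3   0.38  1.99 -0.14  0.88  0.37]
plan shift [ 0.6 -0.1 -4. ] turn -0.001 cur psi 0.094 tilt [-7.e-04 -0.e+00 -1.e+00]
```

View pics/wrist5_c0_0.png

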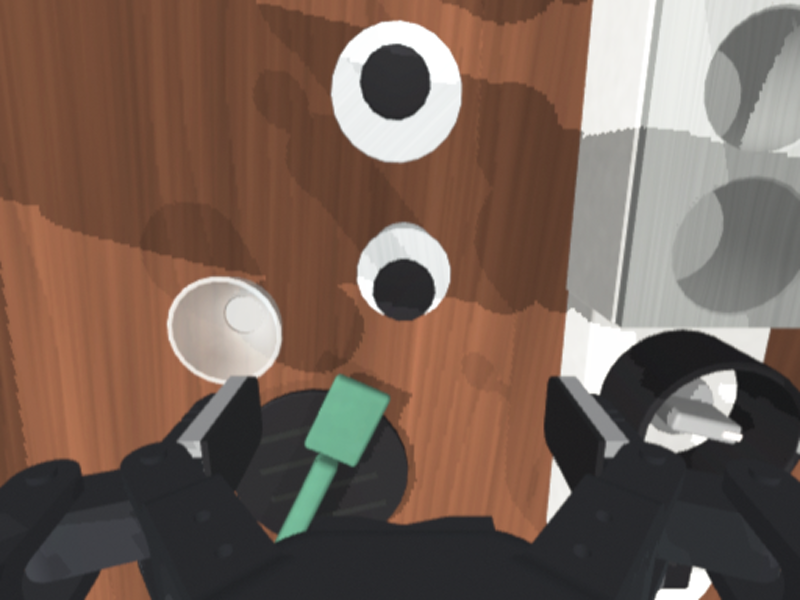

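```bash
cat >> h.py <<'E'
def pots(t,approx,rad=.055,ztop=.12,dz=0):
    W=cloud(t).reshape(-1,3)
    for c in approx:
        Q=W[np.hypot(W[:,0]-c[0],W[:,1]-c[1])<rad]; z=Q[:,2]-dz
        top=Q[(z>ztop-.004)&(z<ztop+.004)]
        if len(top)<10: print('none at',c); continue
        hull=cv2.convexHull(top[:,:2].astype(np.float32))
        (cx,cy),r=cv2.minEnclosingCircle(hull)
        fl=Q[abs(z-(ztop-.044))<.003]; rf=np.hypot(fl[:,0]-cx,fl[:,1]-cy)
        print('pot',np.round([cx,cy],4),'mean',np.round(top.mean(0),4),'r',round(r,4),'n',len(top),'flange r98',np.round(np.percentile(rf,98),4) if len(rf) else None)
E
python3 - <<'E'
from h import *
pots('wrist5',[(.461,-.12),(.447,-.013)])
W=cloud('wrist5')
print(W[186,259],W[186,272],W[186,243])
rectify('wrist5',.1,0.57,0.70,-0.15,0.05,.0006,'rect_w5')
crop('rect_w5',0,0,333,216,2)
E
```

```text
pot [ 0.4605 -0.1189] mean [ 0.4605 -0.1184  0.1195] r 0.018 n 1242 flange r98 0.03
pot [ 0.4459 -0.0117] mean [ 0.4461 -0.0117  0.1196] r 0.0181 n 1747 flange r98 0.0379
[ 0.4614458  -0.1191412   0.11915288] [ 0.47273403 -0.11790384  0.11977237] [ 0.44747959 -0.12064656  0.11848409]
```

View pics/rect_w5_c0_0.png

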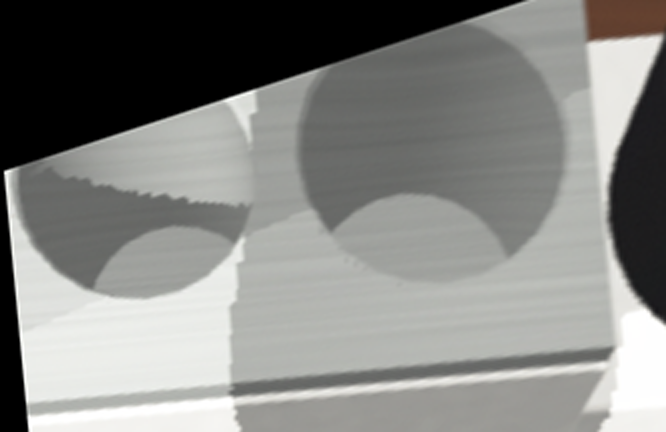

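Call:
move_arm([
  [0,0,-2,50,0],
  [0,0,-2,100,0],
  [0,0,-2,140,0],
  [0,0,-2,157,0],
  [0,0,-2,157,0],
])

```text
time_s: 10.12
tcp_pos: [0.4592, -0.1203, 0.0784]
ee_rot: [0.999, 0.046, -0.001, 0.0]
force: [-0.5, -0.3, 0.0]
gripper_width: 1.0
```

Call:
move_arm([
  [255,0,0,0,0],
  [255,0,0,0,0],
  [255,0,0,0,0],
  [255,0,0,0,0],
  [255,0,0,0,0],
  [255,0,0,0,0],
])

```text
time_s: 10.88
tcp_pos: [0.4609, -0.119, 0.0801]
ee_rot: [0.999, 0.047, 0.001, 0.0]
force: [-1.3, 0.3, 12.0]
gripper_width: 0.391
```

```bash
python3 -c "
from h import *
st()
grab('wrist','wrist6');crop('wrist6',0,0,512,384)"
```

```text
t 10.88 tcp [ 0.4609 -0.119   0.0801] F [-1.3  0.3 12. ] w 0.391
R [[0.995, 0.095, 0.002], [0.095, -0.995, -0.0], [0.002, 0.0, -1.0]] q [-0.07  0.55  0.26  2.12 -0.29  0.5   0.5 ]
```

View pics/wrist6_c0_0.png

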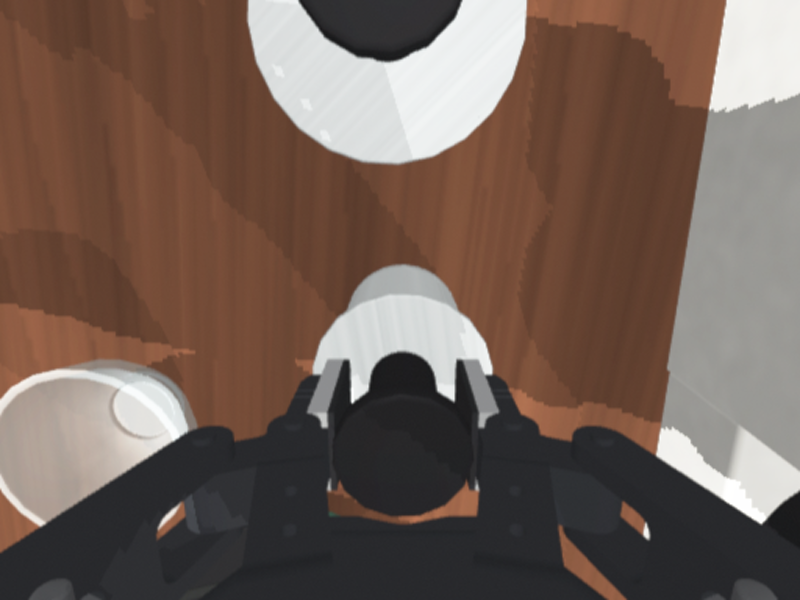

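```bash
python3 - <<'E'
from h import *
s=readout.sense(); M=R.from_quat(s['ee_rot']).as_matrix(); p=np.array(s['tcp_pos'])
for z in (0,-5,-19,-30,-38):
    for y in (-11,11):
        X=p+M@np.array([-17,y,z])/1000; print(z,y,np.round(proj('wrist6',X)*1.5625))
W=cloud('wrist6')
for u,v in [(330,370),(345,375),(340,400),(338,430),(334,470),(333,488),(325,390),(402,440),(403,362)]:
    X=W[int(v/1.5625),int(u/1.5625)]; print(u,v,np.round(M.T@(X-p)*1000,1),'z',round(X[2],4))
E
```

```text
0 -11 [[350. 354.]]
0 11 [[352. 415.]]
-5 -11 [[348. 360.]]
-5 11 [[350. 423.]]
-19 -11 [[342. 379.]]
-19 11 [[345. 448.]]
-30 -11 [[337. 398.]]
-30 11 [[340. 471.]]
-38 -11 [[333. 413.]]
-38 11 [[336. 490.]]
330 370 [-21.5 -11.3 -12.5] z 0.0926
345 375 [-17.1 -10.6 -15.2] z 0.0953
340 400 [-16.9  -9.  -27.5] z 0.1076
338 430 [-16.   -6.8 -38.5] z 0.1187
334 470 [-17.6   4.4 -38.3] z 0.1184
333 488 [-17.8   9.7 -38.6] z 0.1187
325 390 [-20.9 -11.2 -25.5] z 0.1056
402 440 [ -0.3  -4.6 -39.2] z 0.1193
403 362 [ -0.4 -10.4  -4.5] z 0.0846
```

Call:
move_arm([
  [60,0,0,0,0],
  [60,0,0,0,0],
  [60,0,0,2,0],
  [60,0,0,4,0],
  [60,0,0,4,0],
  [60,0,0,4,0],
])

```text
time_s: 11.68
tcp_pos: [0.4603, -0.1189, 0.0753]
ee_rot: [0.999, 0.047, -0.0, 0.0]
force: [0.6, -0.2, -0.6]
gripper_width: 0.767
```

```bash
python3 - <<'E'
from h import *
st()
grab('wrist','wrist7')
pots('wrist7',[(.461,-.12)])
crop('wrist7',190,200,330,330)
E
```

```text
t 11.68 tcp [ 0.4603 -0.1189  0.0753] F [ 0.6 -0.2 -0.6] w 0.767
R [[0.995, 0.095, -0.0], [0.095, -0.995, -0.0], [-0.0, 0.0, -1.0]] q [-0.07  0.56  0.26  2.12 -0.29  0.49  0.51]
pot [ 0.4611 -0.112 ] mean [ 0.4603 -0.1161  0.1195] r 0.0533 n 7095 flange r98 0.0324
```

View pics/wrist7_c190_200.png

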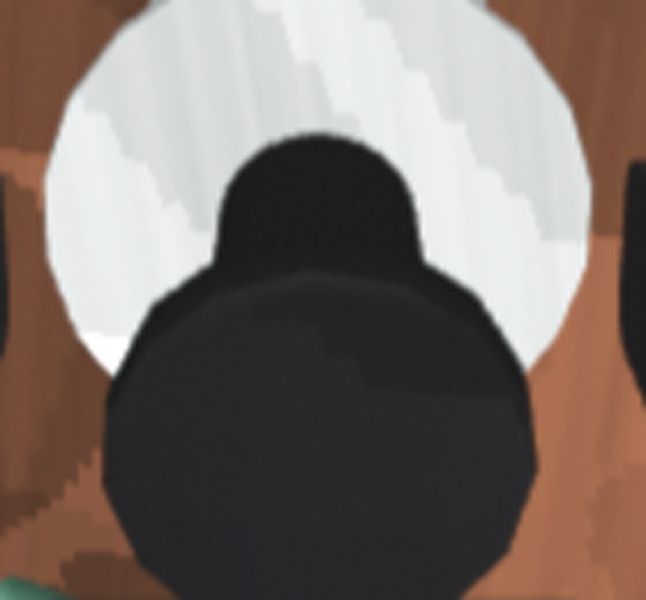

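Call:
move_arm([
  [255,0,0,0,0],
  [255,0,0,0,0],
  [255,0,0,0,0],
  [255,0,0,0,0],
  [255,0,0,0,0],
  [255,0,0,0,0],
])

```text
time_s: 12.48
tcp_pos: [0.4604, -0.1189, 0.0754]
ee_rot: [0.999, 0.047, 0.0, 0.0]
force: [1.6, 1.1, 1.6]
gripper_width: 0.354
```

```bash
python3 - <<'E'
from h import *
st()
grab('wrist','wrist8')
crop('wrist8',180,190,340,330)
E
```

```text
t 12.47 tcp [ 0.4604 -0.1189  0.0754] F [1.6 1.1 1.6] w 0.354
R [[0.995, 0.095, 0.0], [0.095, -0.995, -0.0], [0.0, 0.0, -1.0]] q [-0.07  0.56  0.26  2.12 -0.29  0.49  0.51]
```

View pics/wrist8_c180_190.png

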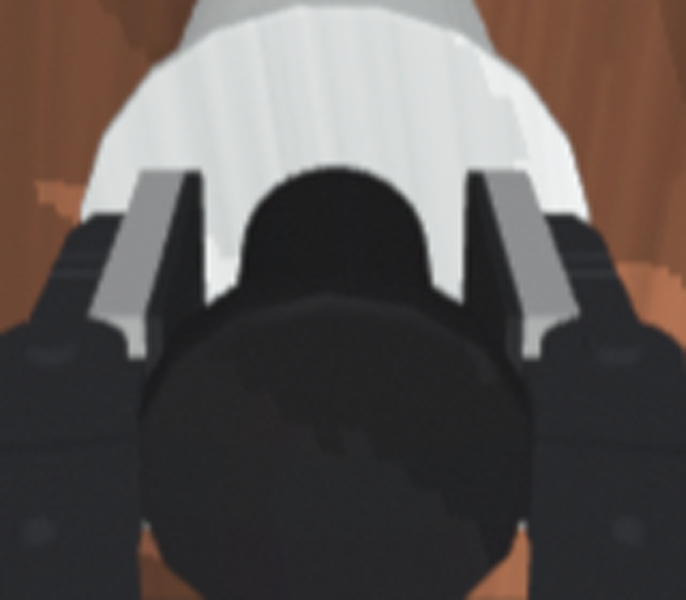

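Call:
move_arm([
  [60,0,0,0,0],
  [60,0,0,0,0],
  [60,0,0,1,0],
  [60,0,0,2.5,0],
  [60,0,0,2.5,0],
  [60,0,0,2.5,0],
])

```text
time_s: 13.28
tcp_pos: [0.4603, -0.1189, 0.0728]
ee_rot: [0.999, 0.047, -0.0, 0.0]
force: [0.5, -0.2, -0.1]
gripper_width: 0.763
```

Call:
move_arm([
  [255,0,0,0,0],
  [255,0,0,0,0],
  [255,0,0,0,0],
  [255,0,0,0,0],
  [255,0,0,0,0],
  [255,0,0,0,0],
])

```text
time_s: 14.02
tcp_pos: [0.4618, -0.1194, 0.0751]
ee_rot: [0.999, 0.047, 0.002, 0.0]
force: [-8.5, 1.9, 59.4]
gripper_width: 0.364
```

```bash
python3 - <<'E'
from h import *
st()
grab('wrist','wrist9')
crop('wrist9',180,190,340,330)
grab('side','side9')
crop('side9',230,200,350,300)
E
```

```text
t 14.03 tcp [ 0.4618 -0.1194  0.0751] F [-8.5  1.9 59.4] w 0.364
R [[0.996, 0.094, 0.004], [0.094, -0.996, -0.0], [0.004, 0.0, -1.0]] q [-0.07  0.56  0.26  2.12 -0.29  0.49  0.51]
```

View pics/wrist9_c180_190.png

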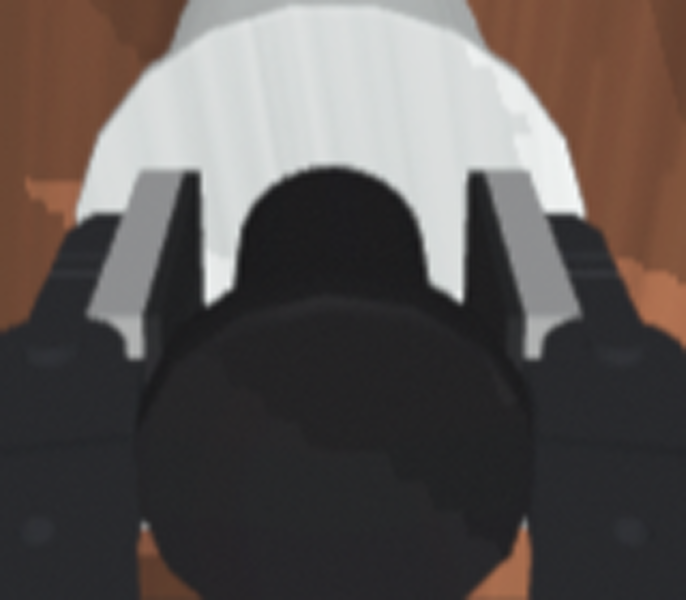

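View pics/side9_c230_200.png

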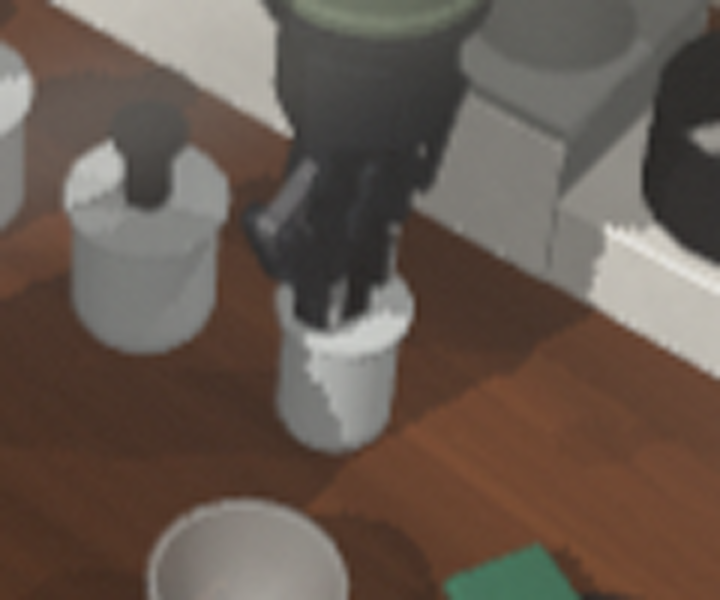

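Call:
move_arm([
  [60,0,0,0,0],
  [60,0,0,0,0],
  [60,0,0,-2.3,0],
  [60,0,0,-2.3,0],
  [60,0,0,-2.3,0],
])

```text
time_s: 14.75
tcp_pos: [0.4603, -0.1189, 0.075]
ee_rot: [0.999, 0.047, -0.0, -0.0]
force: [-0.9, 0.5, 0.7]
gripper_width: 0.766
```

Call:
move_arm([
  [255,0,0,0,0],
  [255,0,0,0,0],
  [255,0,0,0,0],
  [255,0,0,0,0],
  [255,0,0,0,0],
  [255,0,0,0,0],
])

```text
time_s: 15.5
tcp_pos: [0.4609, -0.1189, 0.0753]
ee_rot: [0.999, 0.047, 0.001, 0.0]
force: [2.7, 0.2, 6.0]
gripper_width: 0.355
```

Call:
move_arm([
  [255,0,0,-5,0],
  [255,0,0,-12,0],
  [255,0,0,-20,0],
  [255,0,0,-20,0],
])

```text
time_s: 16.0
tcp_pos: [0.4606, -0.1189, 0.0958]
ee_rot: [0.999, 0.048, 0.001, 0.0]
force: [-0.4, -0.1, -3.1]
gripper_width: 0.355
```

```bash
python3 - <<'E'
from h import *
st()
grab('wrist','wrist10')
crop('wrist10',180,190,340,330)
grab('side','side10')
crop('side10',230,200,350,300)
E
```

```text
t 16.0 tcp [ 0.4606 -0.1189  0.0958] F [-0.4 -0.1 -3.1] w 0.355
R [[0.995, 0.095, 0.001], [0.095, -0.995, -0.0], [0.001, 0.0, -1.0]] q [-0.09  0.52  0.28  2.11 -0.28  0.54  0.49]
```

View pics/wrist10_c180_190.png

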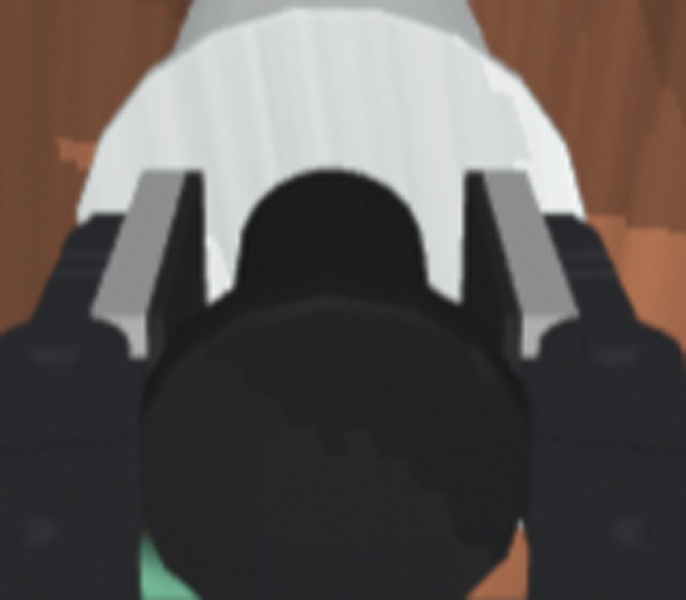

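View pics/side10_c230_200.png

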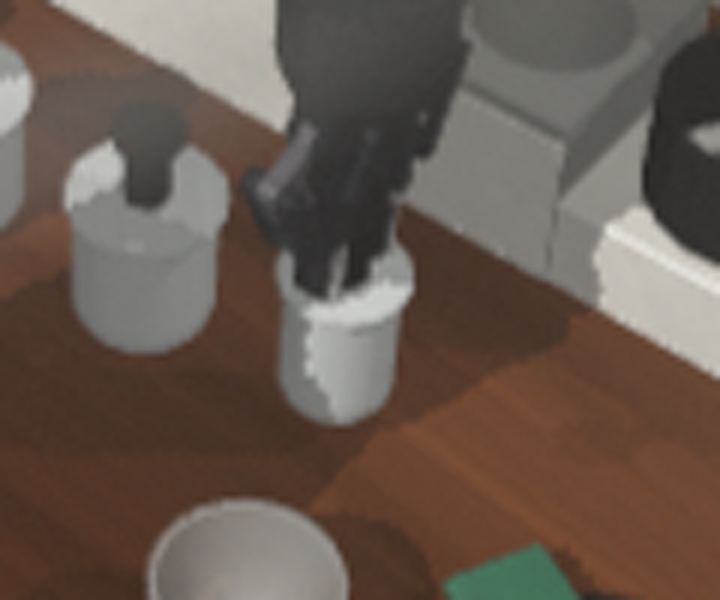

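```bash
cat >> h.py <<'E'
def held(t):
    s=readout.sense(); M=R.from_quat(s['ee_rot']).as_matrix(); p=np.array(s['tcp_pos'])
    T=(cloud(t)-p)@M*1000; T=T.reshape(-1,3)
    near=(abs(T[:,0])<17)&(abs(T[:,1])<20)
    Q=T[near&(T[:,2]<-38)&(T[:,2]>-52)]
    print('cap z med',np.median(Q[:,2]),'x',np.percentile(Q[:,0],[1,99]),'y',np.percentile(Q[:,1],[1,99]),'n',len(Q))
    F=T[(abs(T[:,0])<45)&(T[:,1]<10)&(T[:,1]>-60)&(T[:,2]>-8)&(T[:,2]<6)]
    print('flange z',np.median(F[:,2]),'ymin',np.percentile(F[:,1],[0.5]),'x',np.percentile(F[:,0],[1,99]))
    q=F[abs(F[:,0])<3]; print('flange front at x~0:',q[:,1].min())
    A=np.c_[Q,np.ones(len(Q))]; co=np.linalg.lstsq(np.c_[Q[:,:2],np.ones(len(Q))],Q[:,2],rcond=None)[0]; print('cap slope',np.round(co[:2],4))
E
python3 -c "
from h import *
held('wrist10')"
```

```text
cap z med -44.80581244574626 x [-16.58611221  16.72165602] y [-16.67681339  14.14459936] n 6525
flange z -0.9306882282874733 ymin [-29.12749498] x [-27.36914814  26.94327264]
flange front at x~0: -29.46831945171868
cap slope [ 0.0034 -0.0546]
```

```bash
python3 - <<'E'
from h import *
s0=readout.sense()
class F: pass
import h
for t,tcp in (('wrist8',[.4604,-.1189,.0754]),('wrist6',[.4609,-.119,.0801])):
    s=dict(s0); s['tcp_pos']=tcp
    h.readout=F(); h.readout.sense=lambda s=s:s
    held(t)
E
python3 -c "
from h import *
plan([.460,-.1189,.25],.0955)
plan([.633,.166,.25],.0955)"
```

```text
cap z med -44.214377551720844 x [-16.66740855  16.73836406] y [-17.04260548  13.93636631] n 6482
flange z -0.3552334351757323 ymin [-29.41632014] x [-27.26401842  27.19874527]
flange front at x~0: -29.748815222782515
cap slope [ 0.0001 -0.0452]
cap z med -39.52822946308956 x [-16.12174344  16.25928973] y [-16.53333597  16.18585077] n 5666
flange z 4.324349807542269 ymin [-29.44533811] x [-27.9778158   27.34386979]
flange front at x~0: -29.997264299271126
cap slope [ 0.0033 -0.0022]
plan shift [  -0.3    0.  -154.8] turn -0.0 cur psi 0.095 tilt [ 2.e-04  0.e+00 -1.e+00]
plan shift [ 199.  -267.1 -154.8] turn -0.0 cur psi 0.095 tilt [ 2.e-04  0.e+00 -1.e+00]
```

Call:
move_arm([
  [255,0,0,-40,0],
  [255,0,0,-90,0],
  [255,10,-14,-130,0],
  [255,30,-41,-155,0],
  [255,56,-76,-155,0],
  [255,84,-113,-155,0],
  [255,112,-150,-155,0],
  [255,140,-187,-155,0],
])

```text
time_s: 17.1
tcp_pos: [0.5824, 0.0819, 0.2497]
ee_rot: [0.999, 0.047, -0.0, 0.0]
force: [0.3, 0.1, -2.1]
gripper_width: 0.352
```

Call:
move_arm([
  [255,28,-37,0,0],
  [255,46,-61,0,0],
  [255,56,-75,0,0],
  [255,59,-80,0,0],
  [255,59,-80,0,0],
])

```text
time_s: 17.73
tcp_pos: [0.6329, 0.165, 0.25]
ee_rot: [0.999, 0.047, -0.0, 0.0]
force: [-0.8, 0.8, -3.1]
gripper_width: 0.356
```

```bash
python3 - <<'E'
from h import *
st()
plan([.633,.166,.19],.0955)
grab('wrist','wrist11');held('wrist11')
crop('wrist11',0,0,512,384)
E
```

```text
t 17.73 tcp [0.6329 0.165  0.25  ] F [-0.8  0.8 -3.1] w 0.356
R [[0.996, 0.094, -0.0], [0.094, -0.996, -0.0], [-0.0, 0.0, -1.0]] q [-0.55  0.57  0.32  1.51 -0.19  1.09 -0.09]
plan shift [ 0.3 -1.1 60. ] turn -0.001 cur psi 0.094 tilt [-3.e-04 -4.e-04 -1.e+00]
cap z med -43.98726570964385 x [-16.71846763  16.61085299] y [-17.05992566  13.74114403] n 6440
flange z -0.11561908328260152 ymin [-29.54496756] x [-27.55669628  26.70318423]
flange front at x~0: -29.916478161504596
cap slope [ 0.0044 -0.0428]
```

View pics/wrist11_c0_0.png

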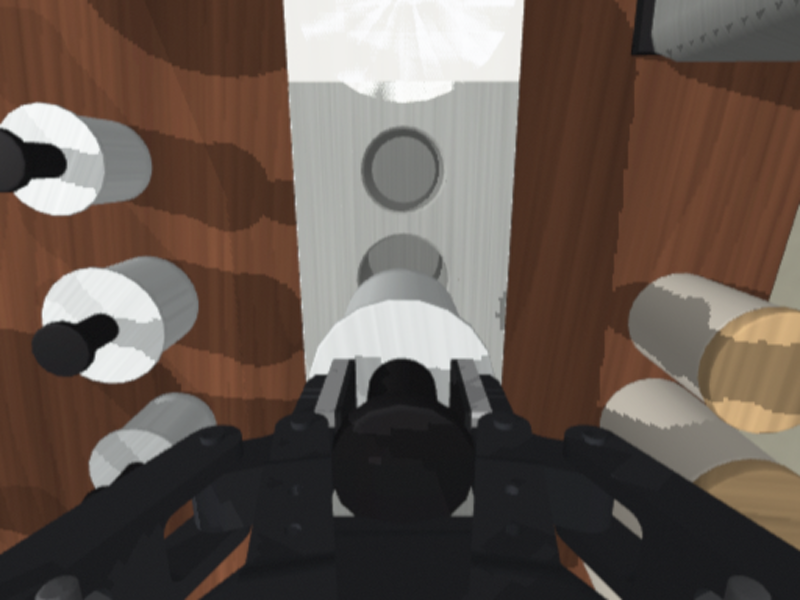

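```bash
python3 - <<'E'
from h import *
rectify('wrist11',.1,0.56,0.70,0.13,0.30,.0004,'rect_w11')
crop('rect_w11',0,0,425,350,1.7)
E
```

```text
(no output)
```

View pics/rect_w11_c0_0.png

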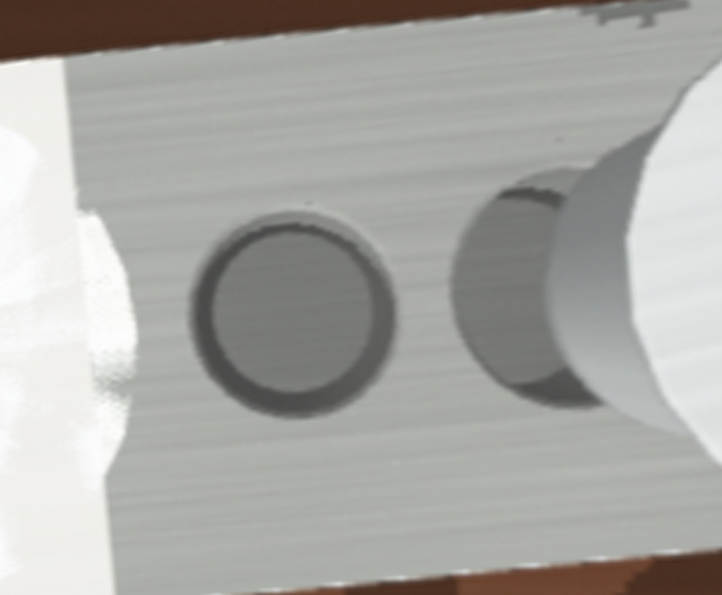

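Call:
move_arm([
  [255,0,-1.3,25,0],
  [255,0,-1.3,50,0],
  [255,0,-1.3,64,0],
  [255,0,-1.3,68,0],
  [255,0,-1.3,73,0],
  [255,0,-1.3,78,0],
  [255,0,-1.3,84,0],
  [255,0,-1.3,90,0],
])

```text
time_s: 18.77
tcp_pos: [0.633, 0.1671, 0.1598]
ee_rot: [0.999, 0.047, 0.0, -0.0]
force: [0.2, 0.4, -3.5]
gripper_width: 0.355
```

Foot is 16 mm into the hole with no contact force, so I'll continue down.

Call:
move_arm([
  [255,0,0.5,12,0],
  [255,0,0.5,24,0],
  [255,0,0.5,36,0],
  [255,0,0.5,46,0],
  [255,0,0.5,51,0],
  [255,0,0.5,54,0],
  [255,0,0.5,54,0],
])

```text
time_s: 19.65
tcp_pos: [0.6331, 0.1666, 0.1061]
ee_rot: [0.999, 0.047, 0.0, 0.0]
force: [-0.7, 0.5, -1.8]
gripper_width: 0.356
```

Call:
move_arm([
  [255,0,0,1,0],
  [255,0,0,2,0],
  [255,0,0,3,0],
  [255,0,0,3,0],
])

```text
time_s: 20.15
tcp_pos: [0.6331, 0.1666, 0.1035]
ee_rot: [0.999, 0.047, 0.0, -0.0]
force: [-1.6, -0.8, 4.7]
gripper_width: 0.357
```

Call:
move_arm([
  [120,0,0,0,0],
  [60,0,0,0,0],
  [0,0,0,0,0],
  [0,0,0,0,0],
  [0,0,0,-30,0],
  [0,0,0,-80,0],
  [0,0,0,-130,0],
  [0,0,0,-140,0],
])

```text
time_s: 21.15
tcp_pos: [0.6342, 0.1667, 0.2466]
ee_rot: [0.999, 0.047, 0.002, -0.001]
force: [0.7, -0.1, -1.2]
gripper_width: 0.997
```

```bash
python3 - <<'E'
from h import *
st()
for n in('scene','side','wrist'): grab(n,n+'12')
pots('wrist12',[(.6329,.1656)],ztop=.148)
pots('scene12',[(.6329,.1656)],ztop=.148,dz=.002)
pots('side12',[(.6329,.1656)],ztop=.148,dz=-.001)
print('counter')
A=[(.402,.2135),(.4285,.1045),(.446,-.012)]
pots('scene12',A,dz=.002);pots('side12',A,dz=-.001)
crop('scene12',0,0,512,384);crop('wrist12',0,0,512,384)
E
```

```text
t 21.15 tcp [0.6342 0.1667 0.2466] F [ 0.7 -0.1 -1.2] w 0.997
R [[0.996, 0.095, 0.004], [0.095, -0.996, 0.002], [0.005, -0.001, -1.0]] q [-0.55  0.58  0.32  1.51 -0.2   1.08 -0.09]
pot [0.6317 0.1658] mean [0.6318 0.1666 0.1475] r 0.0179 n 1422 flange r98 0.0483
pot [0.6323 0.1634] mean [0.6319 0.1632 0.1498] r 0.0187 n 68 flange r98 0.0526
pot [0.6321 0.164 ] mean [0.6309 0.1619 0.1462] r 0.0209 n 69 flange r98 0.0539
counter
pot [0.4015 0.2142] mean [0.4021 0.2142 0.1219] r 0.0189 n 42 flange r98 0.035
pot [0.4288 0.1055] mean [0.4291 0.1041 0.1216] r 0.0195 n 58 flange r98 0.0434
pot [ 0.4458 -0.0122] mean [ 0.4462 -0.0124  0.1215] r 0.0188 n 66 flange r98 0.0385
pot [0.4043 0.2145] mean [0.4024 0.2121 0.1186] r 0.02 n 77 flange r98 0.0358
pot [0.4277 0.1021] mean [0.4272 0.1026 0.1181] r 0.0192 n 86 flange r98 0.0426
pot [ 0.4463 -0.0161] mean [ 0.4457 -0.0148  0.1187] r 0.0197 n 96 flange r98 0.0392
```

View pics/wrist12_c0_0.png

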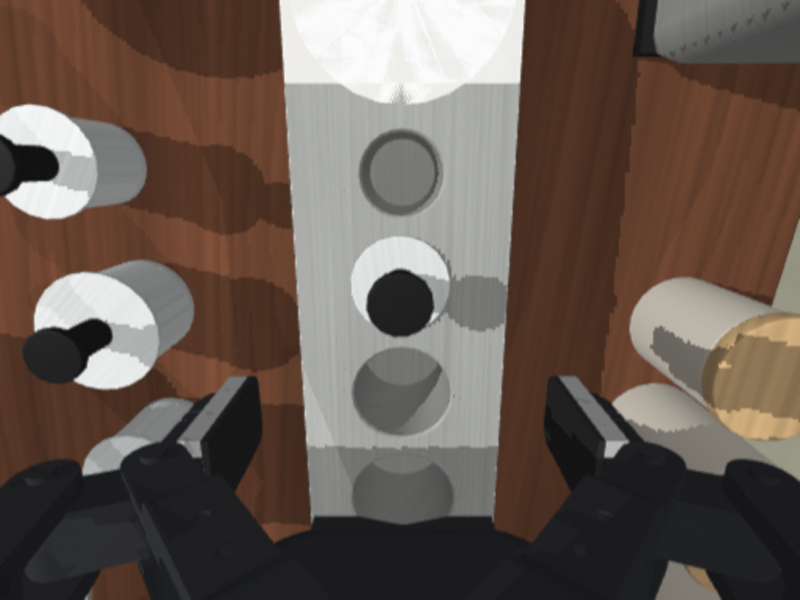

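View pics/scene12_c0_0.png

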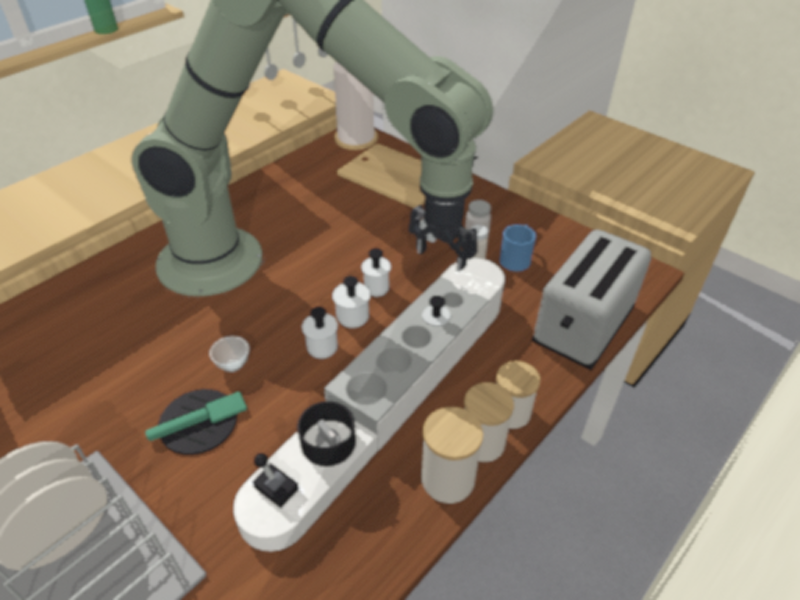

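Pot2 is home: its cap top is at 0.1475 and it sits centred at (400,300). Pot3 is next.

```bash
python3 -c "
from h import *
plan([.402,.2135,.236],.0955)"
```

```text
plan shift [-225.3  -68.6    6.7] turn -0.0 cur psi 0.095 tilt [-4.e-04  0.e+00 -1.e+00]
```

Call:
move_arm([
  [0,-30,-9,0,0],
  [0,-70,-21,2,0],
  [0,-110,-33,4,0],
  [0,-150,-46,6,0],
  [0,-190,-58,7,0],
  [0,-215,-65,7,0],
  [0,-225,-69,7,0],
  [0,-225,-69,7,0],
])

```text
time_s: 22.3
tcp_pos: [0.4024, 0.214, 0.2357]
ee_rot: [0.999, 0.048, -0.0, 0.0]
force: [0.9, 0.4, -0.2]
gripper_width: 0.997
```

```bash
python3 - <<'E'
from h import *
st()
grab('wrist','wrist13')
pots('wrist13',[(.402,.2135)])
crop('wrist13',0,0,512,384)
E
```

```text
t 22.3 tcp [0.4024 0.214  0.2357] F [ 0.9  0.4 -0.2] w 0.997
R [[0.995, 0.095, -0.001], [0.095, -0.995, -0.0], [-0.001, 0.0, -1.0]] q [-0.88  0.26  0.31  2.03 -0.1   0.87 -0.41]
pot [0.4019 0.2161] mean [0.4018 0.2168 0.1195] r 0.0179 n 1247 flange r98 0.034
```

View pics/wrist13_c0_0.png

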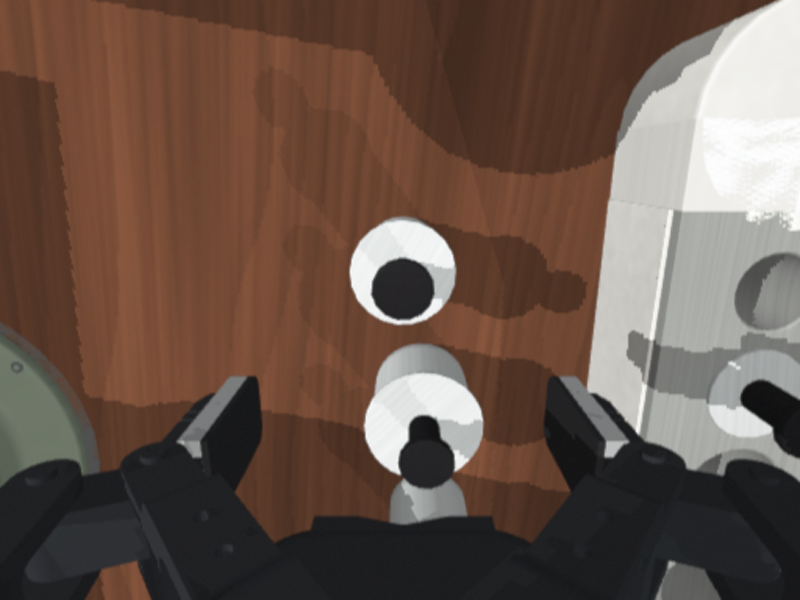

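Call:
move_arm([
  [0,-0.5,-1.3,40,0],
  [0,-0.5,-1.3,90,0],
  [0,-0.5,-1.3,130,0],
  [0,-0.5,-1.3,152,0],
  [60,-0.5,-1.3,160.5,0],
  [60,-0.5,-1.3,160.5,0],
  [60,-0.5,-1.3,160.5,0],
])

```text
time_s: 23.22
tcp_pos: [0.4025, 0.2154, 0.0763]
ee_rot: [0.999, 0.047, 0.001, -0.0]
force: [-0.6, -0.3, -0.4]
gripper_width: 0.765
```

Call:
move_arm([
  [255,0,0,0,0],
  [255,0,0,0,0],
  [255,0,0,0,0],
  [255,0,0,0,0],
  [255,0,0,0,0],
])

```text
time_s: 23.85
tcp_pos: [0.4022, 0.2155, 0.0763]
ee_rot: [0.999, 0.048, 0.001, -0.0]
force: [-2.2, -0.4, 12.3]
gripper_width: 0.381
```

Call:
move_arm([
  [60,0,0,0,0],
  [60,0,0,0,0],
  [60,0,0,1.2,0],
  [60,0,0,1.2,0],
  [255,0,0,1.2,0],
  [255,0,0,1.2,0],
  [255,0,0,1.2,0],
  [255,0,0,1.2,0],
])

```text
time_s: 24.85
tcp_pos: [0.4025, 0.2157, 0.0752]
ee_rot: [0.999, 0.047, 0.001, -0.001]
force: [-2.4, -1.0, 22.8]
gripper_width: 0.358
```

Call:
move_arm([
  [255,0,0,0,0],
  [255,0,0,0,0],
])

```text
time_s: 25.1
tcp_pos: [0.4024, 0.2157, 0.0752]
ee_rot: [0.999, 0.047, 0.001, -0.001]
force: [-2.4, -0.9, 22.6]
gripper_width: 0.355
```

Call:
move_arm([
  [255,0,0,-10,0],
  [255,0,0,-40,0],
  [255,0,0,-90,0],
  [255,0,0,-140,0],
  [255,0,0,-170,0],
  [255,0,0,-175,0],
  [255,0,0,-175,0],
])

```text
time_s: 25.98
tcp_pos: [0.4015, 0.215, 0.2488]
ee_rot: [0.999, 0.048, -0.0, 0.0]
force: [-0.7, -0.2, -3.8]
gripper_width: 0.357
```

```bash
python3 - <<'E'
from h import *
st()
grab('wrist','wrist14')
held('wrist14')
plan([.640,.0917,.25],.0955)
E
```

```text
t 25.98 tcp [0.4015 0.215  0.2488] F [-0.7 -0.2 -3.8] w 0.357
R [[0.995, 0.095, -0.001], [0.095, -0.995, -0.0], [-0.001, 0.0, -1.0]] q [-0.9   0.24  0.33  2.02 -0.1   0.9  -0.42]
cap z med -44.76072474155742 x [-16.67249347  16.65139232] y [-18.05529438  13.8352841 ] n 6655
flange z -0.8226934672850226 ymin [-34.26636129] x [-32.34462138  32.04729751]
flange front at x~0: -34.98520669854254
cap slope [ 0.004  -0.0496]
plan shift [225.9 145.3  -1.8] turn -0.0 cur psi 0.095 tilt [-0.0013 -0.0011 -1.    ]
```

Call:
move_arm([
  [255,20,13,-1,0],
  [255,53,34,-1,0],
  [255,88,57,-1,0],
  [255,123,79,-1,0],
  [255,158,102,-1,0],
  [255,193,125,-1,0],
  [255,218,141,-1,0],
  [255,226,146,-1,0],
])

```text
time_s: 27.02
tcp_pos: [0.6411, 0.0897, 0.2481]
ee_rot: [0.999, 0.047, -0.001, 0.001]
force: [-1.4, -0.4, -4.1]
gripper_width: 0.356
```

Call:
move_arm([
  [255,0,0,0,0],
  [255,0,0,0,0],
])

```text
time_s: 27.28
tcp_pos: [0.6398, 0.092, 0.25]
ee_rot: [0.999, 0.048, -0.0, -0.0]
force: [-0.3, 1.2, -3.9]
gripper_width: 0.359
```

```bash
python3 - <<'E'
from h import *
st()
grab('wrist','wrist15')
held('wrist15')
plan([.640,.0909,.162],.0955)
crop('wrist15',0,0,512,384)
rectify('wrist15',.1,0.57,0.71,0.05,0.22,.0004,'rect_w15')
crop('rect_w15',0,0,425,350,1.7)
E
```

```text
t 27.27 tcp [0.6398 0.092  0.25  ] F [-0.3  1.2 -3.9] w 0.359
R [[0.995, 0.096, -0.001], [0.096, -0.995, 0.0], [-0.001, -0.0, -1.0]] q [-0.47  0.57  0.37  1.53 -0.22  1.09  0.05]
cap z med -43.97156262885526 x [-16.46149431  16.52332046] y [-17.92589546  14.09806428] n 6578
flange z -0.01793774909522959 ymin [-34.09312101] x [-32.52293355  31.76464508]
flange front at x~0: -34.9503060631904
cap slope [ 0.0031 -0.0419]
plan shift [-0.   1.2 88.3] turn 0.0 cur psi 0.096 tilt [-6.e-04  3.e-04 -1.e+00]
```

View pics/rect_w15_c0_0.png

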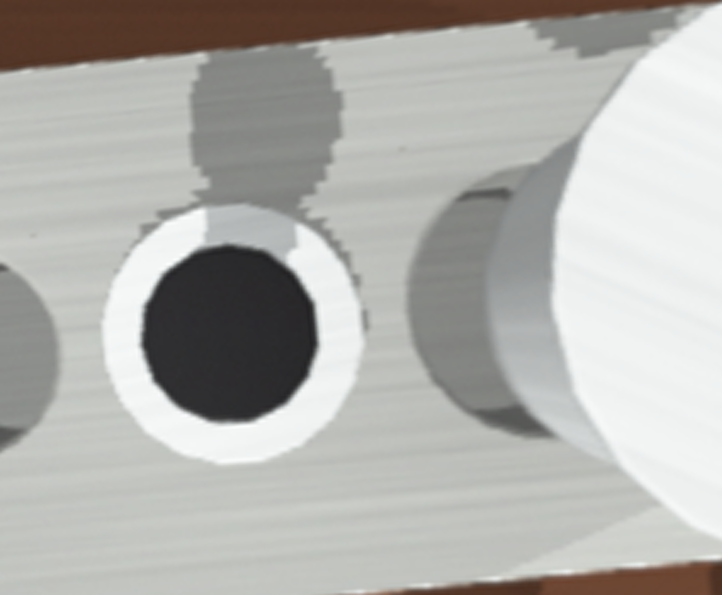

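Call:
move_arm([
  [255,0,0.8,25,0],
  [255,0,0.8,50,0],
  [255,0,0.8,64,0],
  [255,0,0.8,68,0],
  [255,0,0.8,73,0],
  [255,0,0.8,78,0],
  [255,0,0.8,84,0],
  [255,0,0.8,90,0],
])

```text
time_s: 28.32
tcp_pos: [0.6408, 0.0905, 0.1601]
ee_rot: [0.999, 0.047, 0.0, -0.0]
force: [0.2, 0.6, -3.4]
gripper_width: 0.355
```

Call:
move_arm([
  [255,0,0,12,0],
  [255,0,0,24,0],
  [255,0,0,36,0],
  [255,0,0,46,0],
  [255,0,0,51,0],
  [255,0,0,54,0],
  [255,0,0,56,0],
  [255,0,0,56,0],
])

```text
time_s: 29.32
tcp_pos: [0.6408, 0.0905, 0.1045]
ee_rot: [0.999, 0.047, 0.0, -0.0]
force: [0.1, -0.3, -3.5]
gripper_width: 0.359
```

Call:
move_arm([
  [255,0,0,1,0],
  [255,0,0,1.5,0],
  [255,0,0,2,0],
  [255,0,0,2,0],
])

```text
time_s: 29.82
tcp_pos: [0.6409, 0.0905, 0.1034]
ee_rot: [0.999, 0.047, 0.0, -0.0]
force: [-5.1, 0.0, 10.8]
gripper_width: 0.354
```

Call:
move_arm([
  [120,0,0,0,0],
  [60,0,0,0,0],
  [0,0,0,0,0],
  [0,0,0,0,0],
  [0,0,0,-30,0],
  [0,0,0,-80,0],
  [0,0,0,-130,0],
  [0,0,0,-140,0],
])

```text
time_s: 30.82
tcp_pos: [0.642, 0.0904, 0.2458]
ee_rot: [0.999, 0.047, 0.002, -0.0]
force: [-0.9, 0.2, -1.7]
gripper_width: 0.999
```

```bash
python3 - <<'E'
from h import *
st()
grab('wrist','wrist16')
pots('wrist16',[(.6329,.1656),(.6398,.0917)],ztop=.148)
grab('side','side16');crop('side16',0,0,512,384)
print('counter')
A=[(.4285,.1045),(.446,-.012)]
pots('side16',A,dz=-.001)
plan([.4285,.1045,.236],.0955)
E
```

```text
t 30.82 tcp [0.642  0.0904 0.2458] F [-0.9  0.2 -1.7] w 0.999
R [[0.995, 0.095, 0.005], [0.095, -0.996, 0.001], [0.005, -0.001, -1.0]] q [-0.47  0.57  0.38  1.54 -0.23  1.07  0.05]
pot [0.6318 0.1655] mean [0.6318 0.1658 0.1476] r 0.018 n 1802 flange r98 0.0543
pot [0.6406 0.0911] mean [0.6406 0.0919 0.1475] r 0.018 n 1411 flange r98 0.0546
counter
pot [0.429  0.1025] mean [0.4279 0.1029 0.1183] r 0.0189 n 83 flange r98 0.0431
pot [ 0.4467 -0.0136] mean [ 0.4461 -0.0143  0.1182] r 0.0189 n 98 flange r98 0.0389
plan shift [-210.3  -34.     6.9] turn -0.0 cur psi 0.095 tilt [ 1.5e-03  5.0e-04 -1.0e+00]
```

View pics/side16_c0_0.png

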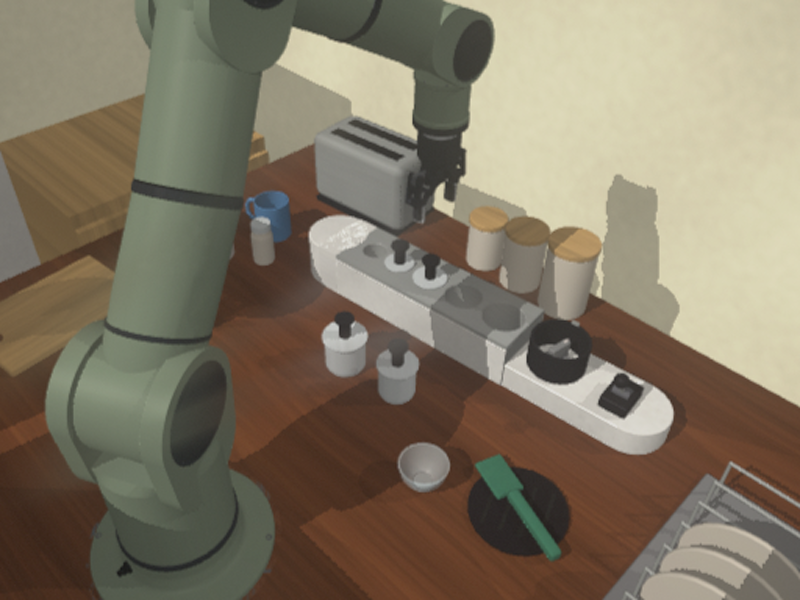

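Both pots are home. The next one is the 76 mm pot.

Call:
move_arm([
  [0,-25,-4,0,0],
  [0,-65,-10,2,0],
  [0,-105,-17,4,0],
  [0,-145,-23,6,0],
  [0,-180,-29,7,0],
  [0,-202,-33,7,0],
  [0,-210,-34,7,0],
  [0,-210,-34,7,0],
])

```text
time_s: 31.92
tcp_pos: [0.4285, 0.1044, 0.235]
ee_rot: [0.999, 0.048, -0.0, 0.0]
force: [0.7, 0.0, -0.0]
gripper_width: 1.001
```

```bash
python3 - <<'E'
from h import *
st()
grab('wrist','wrist17')
pots('wrist17',[(.4285,.1045),(.446,-.012)])
plan([.4285,.1045,.0752],.0955)
E
```

```text
t 31.93 tcp [0.4285 0.1044 0.235 ] F [ 0.7  0.  -0. ] w 1.001
R [[0.995, 0.095, -0.0], [0.095, -0.995, -0.0], [-0.0, 0.0, -1.0]] q [-0.7   0.24  0.39  2.07 -0.12  0.86 -0.15]
pot [0.4276 0.1059] mean [0.4274 0.1065 0.1195] r 0.0179 n 1244 flange r98 0.0419
pot [ 0.4462 -0.0108] mean [ 0.4461 -0.0098  0.1194] r 0.0183 n 930 flange r98 0.0379
plan shift [ -0.4  -0.2 159.9] turn -0.0 cur psi 0.095 tilt [-1.e-04 -4.e-04 -1.e+00]
```

Call:
move_arm([
  [0,-0.7,-1.2,40,0],
  [0,-0.7,-1.2,90,0],
  [0,-0.7,-1.2,130,0],
  [0,-0.7,-1.2,152,0],
  [60,-0.7,-1.2,160,0],
  [60,-0.7,-1.2,160,0],
  [60,-0.7,-1.2,160,0],
])

```text
time_s: 32.85
tcp_pos: [0.4283, 0.1056, 0.0761]
ee_rot: [0.999, 0.047, 0.001, -0.0]
force: [-0.2, 0.6, -0.3]
gripper_width: 0.768
```

Call:
move_arm([
  [60,0,0,1,0],
  [60,0,0,1,0],
  [255,0,0,1,0],
  [255,0,0,1,0],
  [255,0,0,1,0],
  [255,0,0,1,0],
  [255,0,0,1,0],
  [255,0,0,1,0],
])

```text
time_s: 33.85
tcp_pos: [0.4281, 0.1057, 0.0752]
ee_rot: [0.999, 0.047, 0.001, -0.0]
force: [-5.5, -0.7, 26.3]
gripper_width: 0.362
```

Call:
move_arm([
  [255,0,0,-10,0],
  [255,0,0,-40,0],
  [255,0,0,-90,0],
  [255,0,0,-140,0],
  [255,0,0,-170,0],
  [255,0,0,-175,0],
  [255,0,0,-175,0],
])

```text
time_s: 34.72
tcp_pos: [0.4272, 0.1055, 0.2488]
ee_rot: [0.999, 0.048, -0.0, 0.0]
force: [-1.0, 0.1, -5.3]
gripper_width: 0.361
```

```bash
python3 - <<'E'
from h import *
st()
grab('wrist','wrist18')
held('wrist18')
plan([.656,-.0797,.25],.0955)
crop('wrist18',0,0,512,384)
E
```

```text
t 34.73 tcp [0.4272 0.1055 0.2488] F [-1.   0.1 -5.3] w 0.361
R [[0.995, 0.095, -0.001], [0.095, -0.995, -0.0], [-0.001, 0.0, -1.0]] q [-0.74  0.22  0.43  2.06 -0.11  0.89 -0.15]
cap z med -44.71489229226225 x [-16.5956625   16.60122862] y [-17.61570658  13.90913321] n 6556
flange z -0.8077699187292372 ymin [-41.67655268] x [-40.27304893  40.03168557]
flange front at x~0: -42.46368782516758
cap slope [ 0.0027 -0.0512]
plan shift [210.3 206.   -1.8] turn -0.0 cur psi 0.095 tilt [-1.5e-03 -7.0e-04 -1.0e+00]
```

View pics/wrist18_c0_0.png

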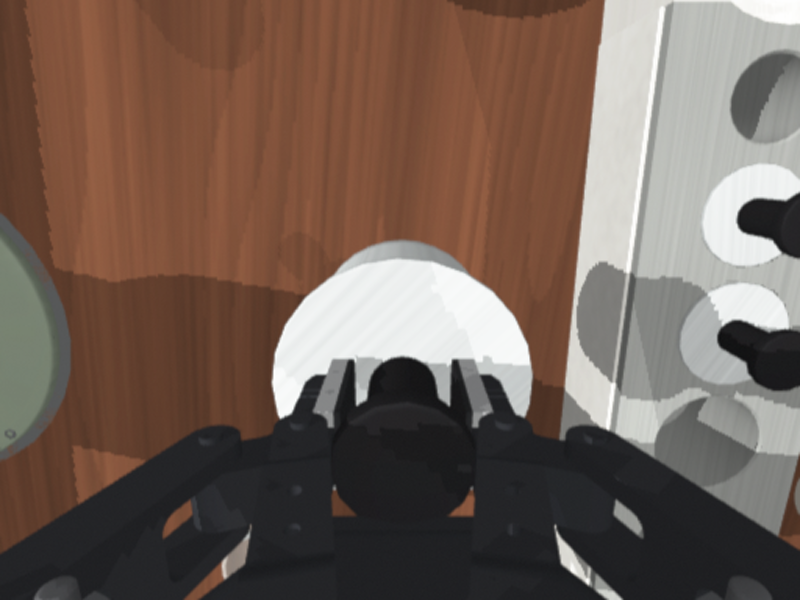

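Call:
move_arm([
  [255,15,15,-1,0],
  [255,45,44,-1,0],
  [255,78,77,-1,0],
  [255,111,109,-1,0],
  [255,144,141,-1,0],
  [255,175,172,-1,0],
  [255,198,194,-1,0],
  [255,210,206,-1,0],
])

```text
time_s: 35.78
tcp_pos: [0.6565, -0.0812, 0.2478]
ee_rot: [0.999, 0.047, -0.002, 0.0]
force: [0.7, 0.2, -5.2]
gripper_width: 0.359
```

Call:
move_arm([
  [255,0,0,0,0],
  [255,0,0,0,0],
])

```text
time_s: 36.02
tcp_pos: [0.6555, -0.0793, 0.2491]
ee_rot: [0.999, 0.047, -0.001, -0.0]
force: [0.6, 1.4, -4.3]
gripper_width: 0.363
```

```bash
python3 - <<'E'
from h import *
st()
grab('wrist','wrist19')
held('wrist19')
plan([.656,-.0797,.162],.0955)
rectify('wrist19',.1,0.58,0.72,-0.12,0.07,.0004,'rect_w19')
crop('rect_w19',0,0,475,350,1.6)
E
```

```text
t 36.02 tcp [ 0.6555 -0.0793  0.2491] F [ 0.6  1.4 -4.3] w 0.363
R [[0.995, 0.095, -0.002], [0.095, -0.995, 0.0], [-0.002, -0.0, -1.0]] q [-0.25  0.6   0.45  1.49 -0.28  1.11  0.35]
cap z med -43.79380661934662 x [-16.26263777  16.67524722] y [-17.28161414  14.27702227] n 6462
flange z 0.1383396968430341 ymin [-41.4270691] x [-40.55452299  39.72993434]
flange front at x~0: -42.163131687739664
cap slope [ 0.0046 -0.0405]
plan shift [ 0.4  0.7 87.5] turn -0.0 cur psi 0.095 tilt [-1.5e-03  3.0e-04 -1.0e+00]
```

View pics/rect_w19_c0_0.png

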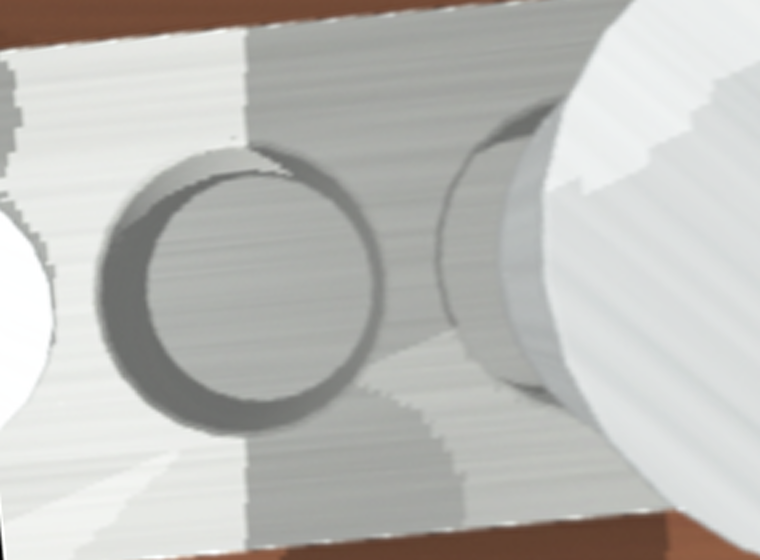

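Call:
move_arm([
  [255,0.3,0.4,25,0],
  [255,0.3,0.4,50,0],
  [255,0.3,0.4,64,0],
  [255,0.3,0.4,68,0],
  [255,0.3,0.4,73,0],
  [255,0.3,0.4,78,0],
  [255,0.3,0.4,84,0],
  [255,0.3,0.4,90,0],
])

```text
time_s: 37.08
tcp_pos: [0.6566, -0.08, 0.1601]
ee_rot: [0.999, 0.047, 0.0, -0.0]
force: [0.7, 0.3, -4.2]
gripper_width: 0.361
```

Call:
move_arm([
  [255,0,0,12,0],
  [255,0,0,24,0],
  [255,0,0,36,0],
  [255,0,0,46,0],
  [255,0,0,51,0],
  [255,0,0,54,0],
  [255,0,0,55,0],
  [255,0,0,55,0],
])

```text
time_s: 38.08
tcp_pos: [0.6567, -0.08, 0.1056]
ee_rot: [0.999, 0.047, 0.0, 0.0]
force: [-0.9, -1.5, -4.4]
gripper_width: 0.359
```

Call:
move_arm([
  [255,0,0,1,0],
  [255,0,0,2,0],
  [255,0,0,2.7,0],
  [255,0,0,2.7,0],
])

```text
time_s: 38.58
tcp_pos: [0.6567, -0.08, 0.1034]
ee_rot: [0.999, 0.047, 0.0, -0.0]
force: [-5.0, 1.1, 6.2]
gripper_width: 0.362
```

Call:
move_arm([
  [120,0,0,0,0],
  [60,0,0,0,0],
  [0,0,0,0,0],
  [0,0,0,0,0],
  [0,0,0,-30,0],
  [0,0,0,-80,0],
  [0,0,0,-130,0],
  [0,0,0,-140,0],
])

```text
time_s: 39.58
tcp_pos: [0.6577, -0.0804, 0.2461]
ee_rot: [0.999, 0.047, 0.002, 0.0]
force: [0.3, 0.9, -0.0]
gripper_width: 0.999
```

```bash
python3 - <<'E'
from h import *
st()
for n in('wrist','side','scene'): grab(n,n+'20')
pots('wrist20',[(.6398,.0917),(.656,-.0797)],ztop=.148)
A=[(.446,-.012)]
pots('side20',A,dz=-.001);pots('scene20',A,dz=.002)
plan([.446,-.012,.236],.0955)
crop('scene20',0,0,512,384)
E
```

```text
t 39.58 tcp [ 0.6577 -0.0804  0.2461] F [ 0.3  0.9 -0. ] w 0.999
R [[0.996, 0.095, 0.005], [0.095, -0.996, -0.0], [0.005, 0.001, -1.0]] q [-0.25  0.61  0.45  1.5  -0.28  1.1   0.36]
none at (0.6398, 0.0917)
pot [ 0.6571 -0.0797] mean [ 0.6567 -0.0792  0.1475] r 0.0181 n 1412 flange r98 0.0425
pot [ 0.448  -0.0142] mean [ 0.4461 -0.014   0.1184] r 0.019 n 96 flange r98 0.039
pot [ 0.448  -0.0116] mean [ 0.4462 -0.0128  0.1216] r 0.0189 n 65 flange r98 0.0384
plan shift [-203.   -87.5    6.3] turn -0.0 cur psi 0.095 tilt [-2.e-04  2.e-04 -1.e+00]
```

View pics/scene20_c0_0.png

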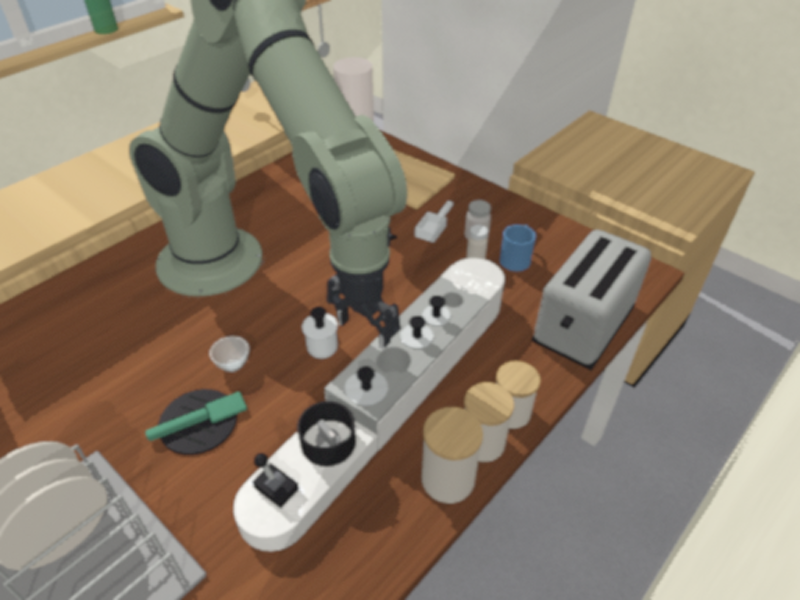

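Three pots are in and the last one stands untouched at (320,332). I'll fetch it now.

Call:
move_arm([
  [0,-22,-10,0,0],
  [0,-60,-26,2,0],
  [0,-98,-42,4,0],
  [0,-136,-59,6,0],
  [0,-172,-74,7,0],
  [0,-195,-84,7,0],
  [0,-203,-87.5,7,0],
  [0,-203,-87.5,7,0],
])

```text
time_s: 40.72
tcp_pos: [0.4463, -0.0121, 0.2353]
ee_rot: [0.999, 0.048, -0.0, 0.0]
force: [-0.1, 0.4, -0.5]
gripper_width: 1.001
```

```bash
python3 - <<'E'
from h import *
st()
grab('wrist','wrist21')
pots('wrist21',[(.446,-.012)])
plan([.446,-.012,.0752],.0955)
E
```

```text
t 40.73 tcp [ 0.4463 -0.0121  0.2353] F [-0.1  0.4 -0.5] w 1.001
R [[0.995, 0.095, -0.001], [0.095, -0.995, -0.0], [-0.001, 0.0, -1.0]] q [-0.51  0.25  0.49  2.06 -0.16  0.86  0.16]
pot [ 0.4461 -0.0113] mean [ 0.4461 -0.0107  0.1195] r 0.0179 n 1242 flange r98 0.0379
plan shift [ -0.7  -0.3 160.2] turn -0.0 cur psi 0.095 tilt [-1.e-04 -4.e-04 -1.e+00]
```

Call:
move_arm([
  [0,-0.3,-0.4,40,0],
  [0,-0.3,-0.4,90,0],
  [0,-0.3,-0.4,130,0],
  [0,-0.3,-0.4,152,0],
  [60,-0.3,-0.4,161,0],
  [60,-0.3,-0.4,161,0],
  [60,-0.3,-0.4,161,0],
])

```text
time_s: 41.65
tcp_pos: [0.4465, -0.0118, 0.0754]
ee_rot: [0.999, 0.047, 0.001, -0.0]
force: [1.0, 0.4, 0.0]
gripper_width: 0.763
```

Call:
move_arm([
  [255,0,0,0,0],
  [255,0,0,0,0],
  [255,0,0,0,0],
  [255,0,0,0,0],
  [255,0,0,0,0],
  [255,0,0,0,0],
])

```text
time_s: 42.4
tcp_pos: [0.4463, -0.0117, 0.0753]
ee_rot: [0.999, 0.047, 0.001, -0.0]
force: [0.1, -0.2, 10.8]
gripper_width: 0.36
```

Call:
move_arm([
  [255,0,0,-10,0],
  [255,0,0,-40,0],
  [255,0,0,-90,0],
  [255,0,0,-140,0],
  [255,0,0,-170,0],
  [255,0,0,-175,0],
  [255,0,0,-175,0],
])

```text
time_s: 43.28
tcp_pos: [0.4455, -0.0117, 0.2493]
ee_rot: [0.999, 0.048, -0.0, -0.0]
force: [-1.6, 0.2, -2.2]
gripper_width: 0.353
```

```bash
python3 - <<'E'
from h import *
st()
grab('wrist','wrist22')
held('wrist22')
plan([.6475,.0098,.25],.0955)
E
```

```text
t 43.27 tcp [ 0.4455 -0.0117  0.2493] F [-1.6  0.2 -2.2] w 0.353
R [[0.995, 0.095, -0.0], [0.095, -0.995, 0.0], [-0.0, -0.0, -1.0]] q [-0.55  0.24  0.53  2.05 -0.15  0.9   0.16]
cap z med -44.66067325091762 x [-16.79451173  16.76331305] y [-17.40481837  14.00872713] n 6561
flange z -0.7732122391226807 ymin [-37.73196074] x [-36.2459816   36.56039811]
flange front at x~0: -38.367912724102574
cap slope [ 0.0011 -0.0493]
plan shift [203.3  -2.2  -1.4] turn -0.0 cur psi 0.095 tilt [-1.3e-03 -2.0e-04 -1.0e+00]
```

Call:
move_arm([
  [255,15,0,-1,0],
  [255,47,-1,-1,0],
  [255,80,-1,-1,0],
  [255,113,-1,-1,0],
  [255,146,-2,-1,0],
  [255,178,-2,-1,0],
  [255,196,-2,-1,0],
  [255,203,-2,-1,0],
])

```text
time_s: 44.32
tcp_pos: [0.6486, 0.0094, 0.2489]
ee_rot: [0.999, 0.048, -0.001, 0.0]
force: [-0.2, -0.1, -3.7]
gripper_width: 0.356
```

Call:
move_arm([
  [255,0,0,0,0],
  [255,0,0,0,0],
])

```text
time_s: 44.58
tcp_pos: [0.6473, 0.0093, 0.2506]
ee_rot: [0.999, 0.047, -0.0, -0.0]
force: [0.5, 0.2, -2.1]
gripper_width: 0.359
```

```bash
python3 - <<'E'
from h import *
st()
grab('wrist','wrist23')
held('wrist23')
plan([.6475,.0098,.162],.0955)
pots('wrist23',[(.6406,.0911)],ztop=.148)
rectify('wrist23',.1,0.58,0.72,-0.04,0.15,.0004,'rect_w23')
crop('rect_w23',0,0,475,350,1.6)
E
```

```text
t 44.58 tcp [0.6473 0.0093 0.2506] F [ 0.5  0.2 -2.1] w 0.359
R [[0.996, 0.095, -0.0], [0.095, -0.996, 0.0], [-0.0, -0.0, -1.0]] q [-0.41  0.59  0.48  1.53 -0.29  1.1   0.23]
cap z med -43.95070779369367 x [-16.40519083  16.67995932] y [-17.31150145  14.1740391 ] n 6470
flange z -0.07644751641227113 ymin [-37.62057732] x [-36.39880556  36.27064698]
flange front at x~0: -38.284214185377294
cap slope [-0.0005 -0.043 ]
plan shift [ 0.2 -0.4 88.8] turn -0.001 cur psi 0.095 tilt [-2.e-04  1.e-04 -1.e+00]
pot [0.6407 0.0909] mean [0.6406 0.091  0.1476] r 0.0179 n 1766 flange r98 0.0541
```

View pics/rect_w23_c0_0.png

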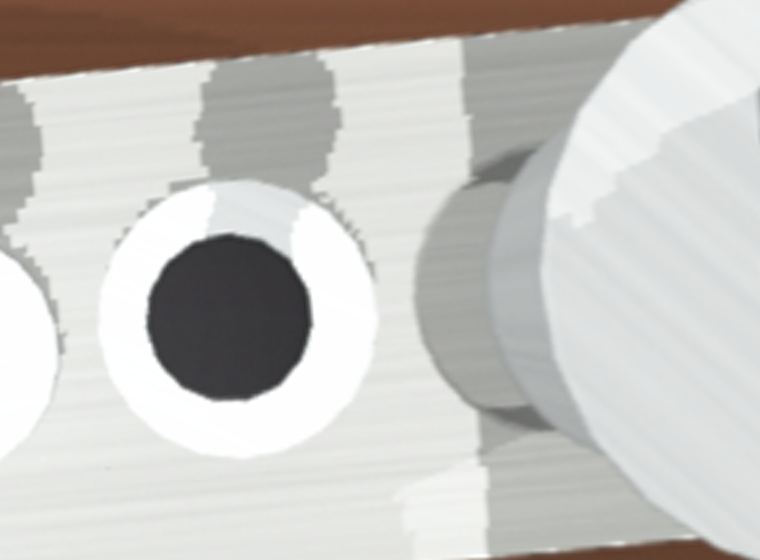

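Call:
move_arm([
  [255,0.3,-0.5,25,0],
  [255,0.3,-0.5,50,0],
  [255,0.3,-0.5,64,0],
  [255,0.3,-0.5,69,0],
  [255,0.3,-0.5,74,0],
  [255,0.3,-0.5,79,0],
  [255,0.3,-0.5,85,0],
  [255,0.3,-0.5,91,0],
])

```text
time_s: 45.62
tcp_pos: [0.6481, 0.01, 0.1594]
ee_rot: [0.999, 0.047, 0.0, -0.0]
force: [-0.4, -0.0, -2.8]
gripper_width: 0.357
```

Call:
move_arm([
  [255,0,0,12,0],
  [255,0,0,24,0],
  [255,0,0,36,0],
  [255,0,0,46,0],
  [255,0,0,51,0],
  [255,0,0,54,0],
  [255,0,0,55,0],
  [255,0,0,55,0],
])

```text
time_s: 46.62
tcp_pos: [0.6481, 0.01, 0.1049]
ee_rot: [0.999, 0.047, 0.0, -0.0]
force: [0.5, 0.6, -3.4]
gripper_width: 0.359
```

Call:
move_arm([
  [255,0,0,1,0],
  [255,0,0,1.7,0],
  [255,0,0,2.2,0],
  [255,0,0,2.2,0],
])

```text
time_s: 47.12
tcp_pos: [0.6482, 0.01, 0.1034]
ee_rot: [0.999, 0.047, 0.0, -0.0]
force: [-3.9, 0.0, 10.6]
gripper_width: 0.362
```

Call:
move_arm([
  [120,0,0,0,0],
  [60,0,0,0,0],
  [0,0,0,0,0],
  [0,0,0,0,0],
  [0,0,0,-30,0],
  [0,0,0,-80,0],
  [0,0,0,-130,0],
  [0,0,0,-140,0],
])

```text
time_s: 48.12
tcp_pos: [0.6492, 0.0097, 0.2459]
ee_rot: [0.999, 0.047, 0.002, -0.0]
force: [-0.3, -0.5, -0.8]
gripper_width: 0.998
```

```bash
python3 - <<'E'
from h import *
st()
for n in('wrist','side','scene'): grab(n,n+'24')
pots('wrist24',[(.6328,.1656),(.6398,.0917),(.6475,.0098),(.656,-.0797)],ztop=.148,rad=.03)
pots('scene24',[(.6328,.1656),(.6398,.0917),(.6475,.0098),(.656,-.0797)],ztop=.148,rad=.03,dz=.002)
plan([.668,-.1993,.26],0.0955)
crop('scene24',130,190,340,350);crop('wrist24',0,0,512,384)
E
```

```text
t 48.12 tcp [0.6492 0.0097 0.2459] F [-0.3 -0.5 -0.8] w 0.998
R [[0.996, 0.095, 0.005], [0.095, -0.996, 0.001], [0.005, -0.0, -1.0]] q [-0.41  0.59  0.48  1.54 -0.3   1.08  0.24]
pot [0.6333 0.1493] mean [0.6334 0.1485 0.1461] r 0.0068 n 56 flange r98 0.0288
pot [0.6405 0.0908] mean [0.6406 0.0911 0.1476] r 0.0179 n 1834 flange r98 0.0305
pot [0.6488 0.0102] mean [0.6487 0.0109 0.1475] r 0.018 n 1403 flange r98 0.0306
pot [ 0.6565 -0.0797] mean [ 0.6567 -0.0783  0.1474] r 0.0182 n 1103 flange r98 0.0299
pot [0.6309 0.1655] mean [0.6329 0.1645 0.1494] r 0.0187 n 60 flange r98 0.0305
pot [0.6411 0.0899] mean [0.6421 0.0888 0.15  ] r 0.0184 n 58 flange r98 0.0305
pot [0.6482 0.0089] mean [0.6492 0.0084 0.1491] r 0.0182 n 78 flange r98 0.0301
pot [ 0.6556 -0.0804] mean [ 0.6575 -0.0812  0.1491] r 0.0195 n 89 flange r98 0.0296
plan shift [ 2.000e-01  2.104e+02 -1.800e+01] turn -0.0 cur psi 0.095 tilt [-3.e-04  2.e-04 -1.e+00]
```

View pics/scene24_c130_190.png

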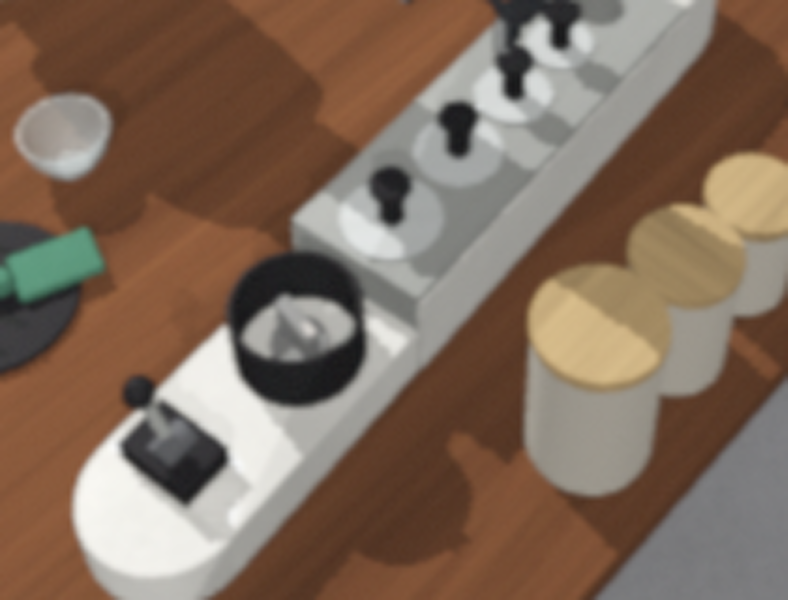

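View pics/wrist24_c0_0.png

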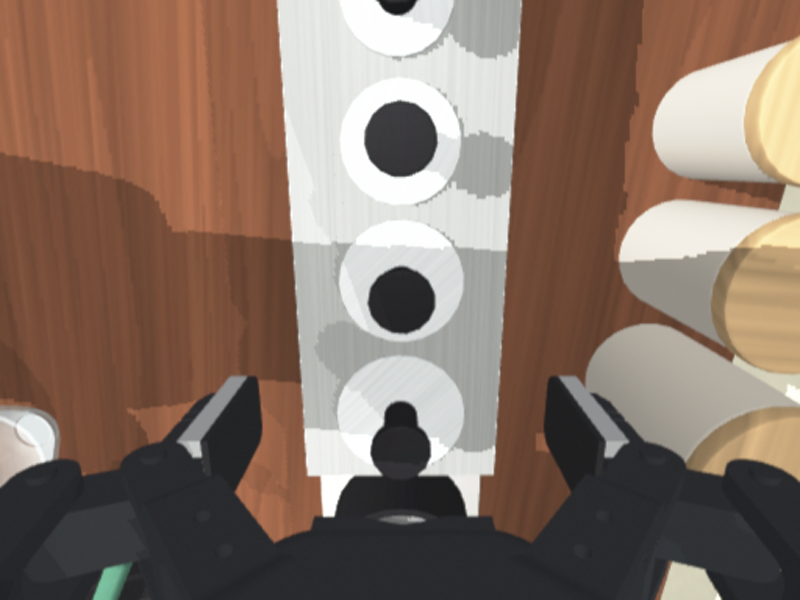

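All four pots are home. Next is the knob.

Call:
move_arm([
  [0,0,20,-15,0],
  [0,0,60,-18,0],
  [0,0,100,-18,0],
  [0,0,140,-18,0],
  [0,0,175,-18,0],
  [0,0,200,-18,0],
  [0,0,210,-18,0],
  [0,0,210,-18,0],
])

```text
time_s: 49.28
tcp_pos: [0.6676, -0.1997, 0.2602]
ee_rot: [0.999, 0.047, -0.0, 0.0]
force: [-0.6, 0.3, 0.7]
gripper_width: 1.0
```

```bash
python3 - <<'E'
from h import *
st()
for n in('wrist',): grab(n,n+'25')
crop('wrist25',150,100,400,290)
W=cloud('wrist25').reshape(-1,3)
Q=W[np.hypot(W[:,0]-.668,W[:,1]+.199)<.07]
h,e=np.histogram(Q[:,2],bins=np.arange(.04,.16,.004)); print([(round(a,3),b) for a,b in zip(e,h)])
E
```

```text
t 49.27 tcp [ 0.6676 -0.1997  0.2602] F [-0.6  0.3  0.7] w 1.0
R [[0.996, 0.094, -0.001], [0.094, -0.996, -0.0], [-0.001, -0.0, -1.0]] q [-0.07  0.67  0.48  1.37 -0.31  1.18  0.54]
[(np.float64(0.04), np.int64(0)), (np.float64(0.044), np.int64(0)), (np.float64(0.048), np.int64(10)), (np.float64(0.052), np.int64(5465)), (np.float64(0.056), np.int64(315)), (np.float64(0.06), np.int64(161)), (np.float64(0.064), np.int64(317)), (np.float64(0.068), np.int64(662)), (np.float64(0.072), np.int64(165)), (np.float64(0.076), np.int64(170)), (np.float64(0.08), np.int64(196)), (np.float64(0.084), np.int64(196)), (np.float64(0.088), np.int64(199)), (np.float64(0.092), np.int64(211)), (np.float64(0.096), np.int64(398)), (np.float64(0.1), np.int64(584)), (np.float64(0.104), np.int64(201)), (np.float64(0.108), np.int64(232)), (np.float64(0.112), np.int64(1905)), (np.float64(0.116), np.int64(45)), (np.float64(0.12), np.int64(50)), (np.float64(0.124), np.int64(0)), (np.float64(0.128), np.int64(0)), (np.float64(0.132), np.int64(0)), (np.float64(0.136), np.int64(0)), (np.float64(0.14), np.int64(0)), (np.float64(0.144), np.int64(0)), (np.float64(0.148), np.int64(0)), (np.float64(0.152), np.int64(0))]
```

View pics/wrist25_c150_100.png

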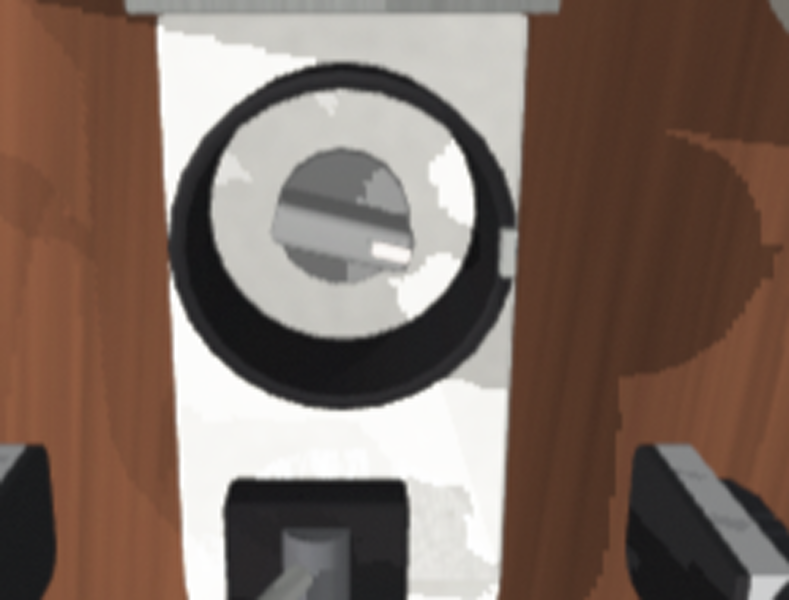

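```bash
python3 - <<'E'
from h import *
W=cloud('wrist25').reshape(-1,3)
k=np.array([.668,-.1993])
d=np.hypot(W[:,0]-k[0],W[:,1]-k[1])
T=W[(d<.035)&(W[:,2]>.097)&(W[:,2]<.106)]
c=T[:,:2].mean(0);_,_,v=np.linalg.svd(T[:,:2]-c,full_matrices=False); a=v[0]*np.sign(v[0][0])
p=(T[:,:2]-c)@a;q=(T[:,:2]-c)@np.array([-a[1],a[0]])
P=np.percentile
print('bar n',len(T),'z',np.median(T[:,2]),'ang',np.arctan2(a[1],a[0]),'len',P(p,[1,99]),'wid',P(q,[1,99]))
print('centre',c+a*np.mean(P(p,[1,99]))+np.array([-a[1],a[0]])*np.mean(P(q,[1,99])))
r=cv2.minAreaRect(((T[:,:2]-k)*1000).astype(np.float32)); print(r)
rim=W[(d<.07)&(d>.04)&(W[:,2]>.11)&(W[:,2]<.12)]; print('rim z',np.median(rim[:,2]),(rim.min(0)+rim.max(0))/2,rim.max(0)-rim.min(0)); 
D=W[(d<.03)&(W[:,2]>.064)&(W[:,2]<.074)]; print('disc z',np.median(D[:,2]))
E
```

```text
bar n 597 z 0.10034777476575696 ang -0.14114799606242173 len [-0.02200054  0.02218622] wid [-0.00722421  0.00632772]
centre [ 0.66771715 -0.19776062]
((-0.1596851348876953, 1.4598989486694336), (14.120763778686523, 45.67881393432617), 81.83931732177734)
rim z 0.11430359330187806 [ 0.66789033 -0.19770253  0.11501317] [0.10717702 0.10687863 0.00992964]
disc z 0.06851938133544702
```

Call:
move_arm([
  [150,0,-1.5,0,-0.16],
  [150,0,-1.5,0,-0.33],
  [150,0,-1.5,0,-0.5],
  [150,0,-1.5,0,-0.67],
  [150,0,-1.5,0,-0.84],
  [150,0,-1.5,0,-1.01],
  [150,0,-1.5,0,-1.18],
  [150,0,-1.5,0,-1.335],
])

```text
time_s: 50.32
tcp_pos: [0.668, -0.196, 0.2606]
ee_rot: [0.753, 0.658, 0.0, -0.0]
force: [-0.5, -0.3, 0.2]
gripper_width: 0.412
```

Call:
move_arm([
  [150,0,0,0,0],
  [150,0,0,0,0],
])

```text
time_s: 50.58
tcp_pos: [0.6679, -0.1969, 0.2605]
ee_rot: [0.756, 0.654, 0.0, -0.0]
force: [-0.4, -0.3, 0.9]
gripper_width: 0.414
```

```bash
python3 - <<'E'
from h import *
st()
grab('wrist','wrist26');crop('wrist26',0,0,512,384)
plan([.6677,-.1982,.15],1.429)
E
```

```text
t 50.58 tcp [ 0.6679 -0.1969  0.2605] F [-0.4 -0.3  0.9] w 0.414
R [[0.143, 0.99, -0.0], [0.99, -0.143, 0.0], [0.0, -0.0, -1.0]] q [ 0.11  0.62  0.15  1.36 -0.1   1.17  1.7 ]
plan shift [ -1.1   0.  110.5] turn -0.001 cur psi 1.428 tilt [-0.  0. -1.]
```

View pics/wrist26_c0_0.png

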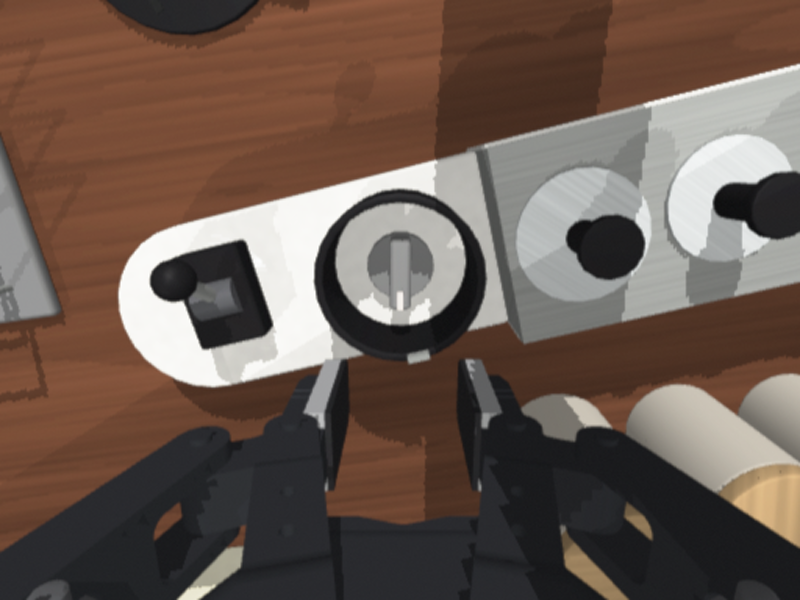

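Call:
move_arm([
  [150,-1,0,40,0],
  [150,-1,0,85,0],
  [150,-1,0,120,0],
  [150,-1,0,145,0],
  [150,-1,0,160,0],
  [150,-1,0,170,0],
  [150,-1,0,178,0],
  [150,-1,0,183,0],
])

```text
time_s: 51.62
tcp_pos: [0.6679, -0.1986, 0.0776]
ee_rot: [0.755, 0.656, 0.0, 0.0]
force: [-0.4, 0.0, -0.5]
gripper_width: 0.41
```

```bash
python3 - <<'E'
from h import *
st()
grab('wrist','wrist27');crop('wrist27',0,0,512,384)
plan([.6677,-.1982,.077],1.429)
E
```

```text
t 51.62 tcp [ 0.6679 -0.1986  0.0776] F [-0.4  0.  -0.5] w 0.41
R [[0.141, 0.99, 0.001], [0.99, -0.141, -0.0], [-0.0, 0.001, -1.0]] q [ 0.13  0.81  0.12  1.51 -0.12  0.83  1.72]
plan shift [0.3 0.1 0. ] turn 0.001 cur psi 1.43 tilt [-2.e-04  0.e+00 -1.e+00]
```

View pics/wrist27_c0_0.png

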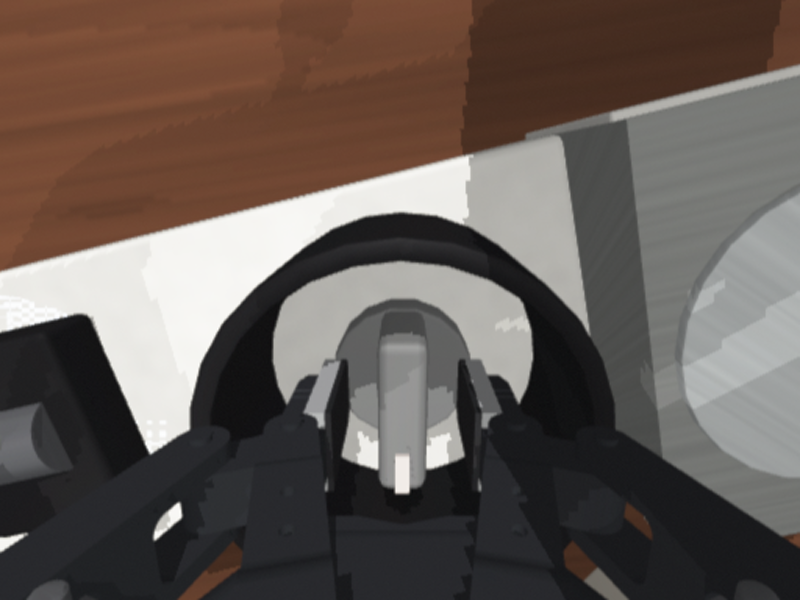

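Call:
move_arm([
  [255,0,0,0,0],
  [255,0,0,0,0],
  [255,0,0,0,0],
  [255,0,0,0,0],
  [255,0,0,0,0],
])

```text
time_s: 52.3
tcp_pos: [0.6679, -0.1987, 0.078]
ee_rot: [0.755, 0.656, 0.0, 0.0]
force: [-2.2, -0.1, 5.8]
gripper_width: 0.15
```

Call:
move_arm([
  [255,0,0,0,0.1],
  [255,0,0,0,0.23],
  [255,0,0,0,0.36],
  [255,0,0,0,0.49],
  [255,0,0,0,0.62],
  [255,0,0,0,0.75],
  [255,0,0,0,0.88],
  [255,0,0,0,1.0],
])

```text
time_s: 53.3
tcp_pos: [0.668, -0.1986, 0.078]
ee_rot: [0.977, 0.211, 0.0, 0.0]
force: [-1.3, 0.4, 5.2]
gripper_width: 0.15
```

```bash
python3 - <<'E'
from h import *
s=st();print(s['torque'],s['effort'])
E
```

```text
t 53.3 tcp [ 0.668  -0.1986  0.078 ] F [-1.3  0.4  5.2] w 0.15
R [[0.911, 0.413, 0.001], [0.413, -0.911, -0.0], [0.001, 0.0, -1.0]] q [-0.02  0.85  0.38  1.51 -0.38  0.85  0.92]
[0.00506012 0.24406818 0.04634375] [   1.71014953 -108.08917522   13.56217146  -29.6750021     0.6553253
   -0.48105039    2.35966846]
```

Call:
move_arm([
  [255,0,0,0,0.08],
  [255,0,0,0,0.15],
  [255,0,0,0,0.19],
  [255,0,0,0,0.21],
  [255,0,0,0,0.21],
])

```text
time_s: 53.92
tcp_pos: [0.668, -0.1985, 0.078]
ee_rot: [0.994, 0.11, 0.0, 0.0]
force: [-0.3, 0.4, 6.8]
gripper_width: 0.15
```

```bash
python3 - <<'E'
from h import *
s=st();print(s['torque'],s['effort'])
plan([.668,-.1986,.078],.2)
E
```

```text
t 53.92 tcp [ 0.668  -0.1985  0.078 ] F [-0.3  0.4  6.8] w 0.15
R [[0.976, 0.218, 0.001], [0.218, -0.976, -0.0], [0.001, 0.0, -1.0]] q [-0.05  0.86  0.43  1.52 -0.43  0.86  0.75]
[ 0.03045492  0.11612702 -0.04053788] [-1.61677860e-01 -1.06505449e+02  1.67695659e+01 -2.88197547e+01
 -6.23651803e-02 -2.60647573e-01 -1.91678843e-01]
plan shift [-0.   0.1  0. ] turn 0.02 cur psi 0.22 tilt [ 8.e-04 -1.e-04 -1.e+00]
```

Go a little further to feel the stop.

Call:
move_arm([
  [255,0,0,0,0.02],
  [255,0,0,0,0.04],
  [255,0,0,0,0.05],
  [255,0,0,0,0.05],
])

```text
time_s: 54.42
tcp_pos: [0.668, -0.1985, 0.0781]
ee_rot: [0.996, 0.086, 0.0, 0.0]
force: [-1.6, -0.4, 6.2]
gripper_width: 0.15
```

```bash
python3 - <<'E'
from h import *
s=st();print(s['torque'],s['effort'])
plan([.668,-.1986,.078],.2)
E
```

```text
t 54.42 tcp [ 0.668  -0.1985  0.0781] F [-1.6 -0.4  6.2] w 0.15
R [[0.985, 0.171, 0.001], [0.171, -0.985, -0.0], [0.001, 0.001, -1.0]] q [-0.06  0.86  0.44  1.52 -0.44  0.87  0.71]
[-0.12184026  0.29439723  1.51156933] [   0.94296902 -106.37527227   17.55983055  -28.35233331   -1.27746541
   -0.27635277   -1.66606709]
plan shift [-0.   0.1  0.1] turn -0.028 cur psi 0.172 tilt [ 7.e-04 -5.e-04 -1.e+00]
```

Call:
move_arm([
  [200,0,0,0,0],
  [150,0,0,0,0],
  [150,0,0,0,0],
  [150,0,0,-20,0],
  [150,0,0,-60,0],
  [150,0,0,-110,0],
  [150,0,0,-160,0],
  [150,0,0,-180,0],
])

```text
time_s: 55.42
tcp_pos: [0.6683, -0.1992, 0.2624]
ee_rot: [0.996, 0.085, 0.002, 0.001]
force: [0.2, 0.6, -0.3]
gripper_width: 0.41
```

```bash
python3 - <<'E'
from h import *
st()
grab('wrist','wrist28');crop('wrist28',0,0,512,384)
W=cloud('wrist28').reshape(-1,3)
k=np.array([.668,-.1983])
d=np.hypot(W[:,0]-k[0],W[:,1]-k[1])
T=W[(d<.035)&(W[:,2]>.097)&(W[:,2]<.106)]
r=cv2.minAreaRect(((T[:,:2]-k)*1000).astype(np.float32)); print(r)
c=T[:,:2].mean(0);_,_,v=np.linalg.svd(T[:,:2]-c,full_matrices=False); a=v[0]; a=a*np.sign(-a[1]); ang=np.arctan2(a[1],a[0]); print('ang',ang,'knob',.0955-ang)
E
```

```text
t 55.42 tcp [ 0.6683 -0.1992  0.2624] F [ 0.2  0.6 -0.3] w 0.41
R [[0.986, 0.169, 0.005], [0.169, -0.986, -0.001], [0.004, 0.002, -1.0]] q [-0.1   0.67  0.54  1.37 -0.35  1.19  0.64]
((-0.28339719772338867, 0.6679592132568359), (13.939475059509277, 45.298789978027344), 12.564815521240234)
ang -1.3513122310178989 knob 1.4468122310178988
```

View pics/wrist28_c0_0.png

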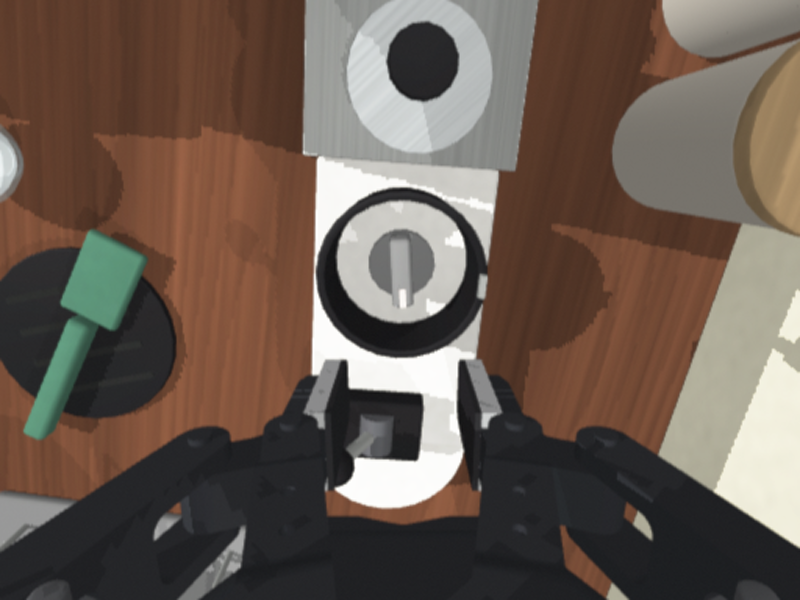

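```bash
python3 - <<'E'
from h import *
for t,dz in (('wrist26',0),('scene24',.002),('side24',-.001)):
    W=cloud(t).reshape(-1,3); W=W-[0,0,dz]
    Q=W[(np.hypot(W[:,0]-.668,W[:,1]+.33)<.06)&(W[:,2]>.112)&(W[:,2]<.145)]
    if len(Q)<5: print(t,len(Q)); continue
    f=least_squares(lambda a:np.linalg.norm(Q-a,axis=1)-.013,[.654,-.33,.124],loss='soft_l1',f_scale=.001); print(t,len(Q),f.x,Q[:,2].max())
plan([.605,-.3345,.2],.0955)
E
```

```text
wrist26 673 [ 0.64503389 -0.33110012  0.12548344] 0.14026312941864816
scene24 78 [ 0.6448055  -0.33028721  0.12505391] 0.14101315437188544
side24 82 [ 0.63327466 -0.33665825  0.13700274] 0.14003351180253543
plan shift [-85.9 122.3  63.6] turn 0.074 cur psi 0.17 tilt [ 0.006  -0.0014 -1.    ]
```

```bash
python3 - <<'E'
from h import *
for t,dz in (('wrist26',0),('scene24',.002),('side24',-.001)):
    W=cloud(t).reshape(-1,3)-[0,0,dz]
    Q=W[(np.hypot(W[:,0]-.668,W[:,1]+.33)<.06)&(W[:,2]>.118)&(W[:,2]<.145)]
    print(t,len(Q),Q.min(0),Q.max(0),Q.mean(0),Q[Q[:,2]>.136].mean(0))
W=cloud('wrist26').reshape(-1,3)
B=W[(np.hypot(W[:,0]-.68,W[:,1]+.33)<.07)&(abs(W[:,2]-.08)<.004)]
print('block',B.min(0),B.max(0),B.mean(0))
crop('wrist26',60,120,200,240)
E
```

```text
wrist26 672 [ 0.63229996 -0.34183825  0.11937744] [ 0.65710256 -0.31770548  0.14026313] [ 0.64363258 -0.32719225  0.13340783] [ 0.64464019 -0.33018054  0.13743382]
scene24 74 [ 0.63483824 -0.34272946  0.11895721] [ 0.65765615 -0.31816939  0.14101315] [ 0.6487761  -0.33249894  0.13160705] [ 0.64708062 -0.33088737  0.13759643]
side24 82 [ 0.63175607 -0.34485302  0.11931332] [ 0.65505998 -0.32042133  0.14003351] [ 0.64092063 -0.33442348  0.13142287] [ 0.64445501 -0.33330275  0.1378293 ]
block [ 0.63301489 -0.35245212  0.07605899] [ 0.70647324 -0.30082742  0.0839497 ] [ 0.67025909 -0.32285813  0.07947462]
```

View pics/wrist26_c60_120.png

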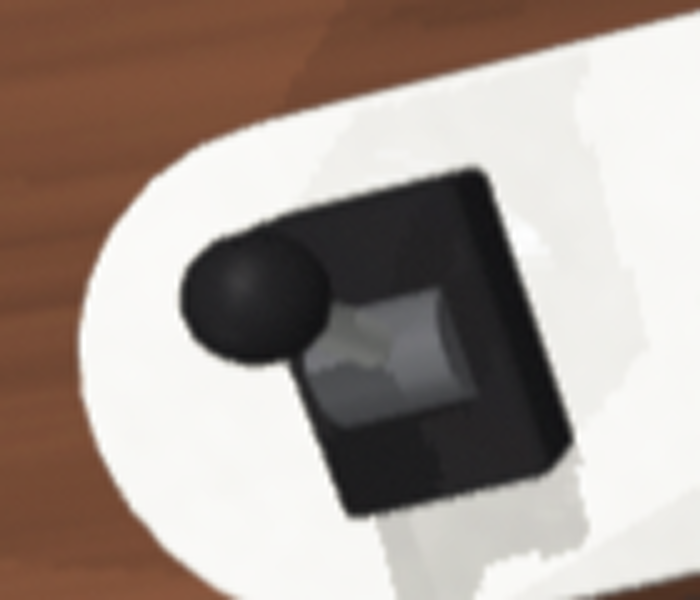

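```bash
python3 - <<'E'
from h import *
plan([.598,-.335,.2],.0955)
E
```

```text
plan shift [-92.9 121.6  63.5] turn 0.074 cur psi 0.17 tilt [ 0.006  -0.0014 -1.    ]
```

Call:
move_arm([
  [255,-15,20,5,0.02],
  [255,-35,46,15,0.04],
  [255,-56,73,30,0.06],
  [255,-75,98,45,0.074],
  [255,-88,115,58,0.074],
  [255,-93,121.5,62,0.074],
  [255,-93,121.5,62,0.074],
])

```text
time_s: 56.35
tcp_pos: [0.5966, -0.334, 0.1955]
ee_rot: [0.999, 0.048, -0.0, -0.0]
force: [0.4, 0.2, 0.8]
gripper_width: -0.002
```

```bash
python3 - <<'E'
from h import *
st();plan([.598,-.335,.113],.0955)
grab('wrist','wrist29');crop('wrist29',0,0,512,384)
E
```

```text
t 56.35 tcp [ 0.5966 -0.334   0.1955] F [0.4 0.2 0.8] w -0.002
R [[0.995, 0.096, -0.0], [0.096, -0.995, 0.0], [-0.0, -0.0, -1.0]] q [ 0.11  0.71  0.53  1.48 -0.39  1.05  0.82]
plan shift [ 1.3  1.2 82.5] turn 0.0 cur psi 0.096 tilt [-1.e-04  3.e-04 -1.e+00]
```

View pics/wrist29_c0_0.png

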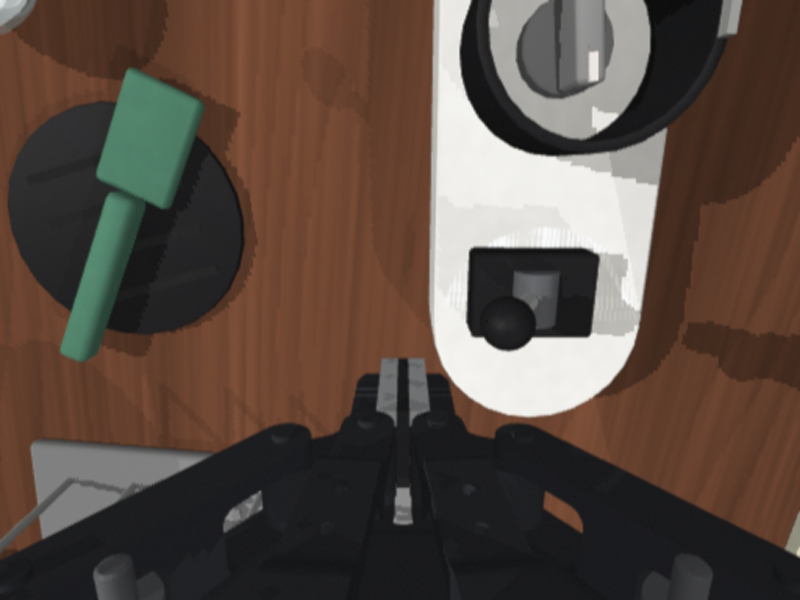

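Call:
move_arm([
  [255,0,1,30,0],
  [255,0,1,60,0],
  [255,0,1,78,0],
  [255,0,1,82,0],
  [255,0,1,82,0],
])

```text
time_s: 57.02
tcp_pos: [0.5971, -0.3351, 0.1142]
ee_rot: [0.999, 0.048, 0.0, 0.0]
force: [0.2, -0.1, 0.2]
gripper_width: -0.001
```

Call:
move_arm([
  [255,6,0,0,0],
  [255,14,0,0,0],
  [255,22,0,0,0],
  [255,30,0,0,0],
  [255,38,0,0,0],
  [255,46,0,0,0],
  [255,54,0,0,0],
  [255,60,0,0,0],
])

```text
time_s: 58.02
tcp_pos: [0.6569, -0.3291, 0.1134]
ee_rot: [0.999, 0.048, 0.0, -0.0]
force: [-1.4, 0.2, 1.0]
gripper_width: -0.0
```

```bash
python3 - <<'E'
from h import *
st()
grab('wrist','wrist30');crop('wrist30',0,0,512,384)
E
```

```text
t 58.02 tcp [ 0.6569 -0.3291  0.1134] F [-1.4  0.2  1. ] w -0.0
R [[0.995, 0.096, 0.0], [0.096, -0.995, 0.0], [0.0, -0.0, -1.0]] q [ 0.12  0.88  0.48  1.38 -0.44  0.99  0.79]
```

View pics/wrist30_c0_0.png

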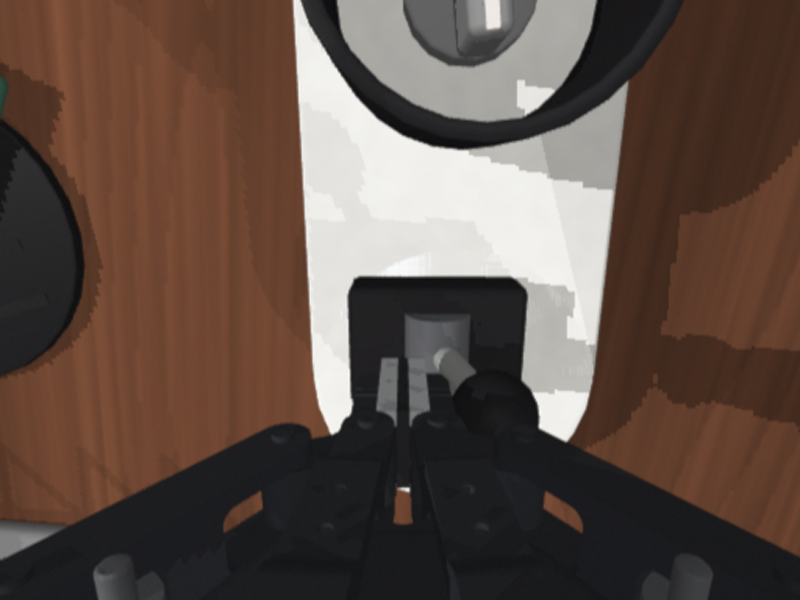

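Call:
move_arm([
  [255,3,0,0,0],
  [255,6,0,0,0],
  [255,8,0,0,0],
  [255,10,0,0,0],
  [255,10,0,0,0],
])

```text
time_s: 58.7
tcp_pos: [0.6665, -0.3283, 0.1135]
ee_rot: [0.999, 0.048, 0.0, 0.0]
force: [-0.5, -0.9, 0.8]
gripper_width: 0.002
```

Call:
move_arm([
  [255,2,0,0,0],
  [255,4,0,0,0],
  [255,5,0,0,0],
  [255,5,0,0,0],
])

```text
time_s: 59.2
tcp_pos: [0.6706, -0.328, 0.1134]
ee_rot: [0.999, 0.048, -0.001, -0.0]
force: [-5.2, 0.8, 0.8]
gripper_width: 0.006
```

```bash
python3 - <<'E'
from h import *
st()
for n in ('wrist','scene','side'): grab(n,n+'31')
for t,dz in (('wrist31',0),('scene31',.002),('side31',-.001)):
    W=cloud(t).reshape(-1,3)-[0,0,dz]
    Q=W[(np.hypot(W[:,0]-.705,W[:,1]+.326)<.022)&(W[:,2]>.108)&(W[:,2]<.142)]
    if len(Q): print(t,len(Q),Q.min(0),Q.max(0),Q[Q[:,2]>Q[:,2].max()-.003].mean(0))
crop('wrist31',180,150,380,300)
E
```

```text
t 59.2 tcp [ 0.6706 -0.328   0.1134] F [-5.2  0.8  0.8] w 0.006
R [[0.995, 0.095, -0.001], [0.095, -0.995, 0.0], [-0.001, -0.0, -1.0]] q [ 0.12  0.9   0.48  1.34 -0.44  1.01  0.78]
wrist31 1936 [ 0.68336359 -0.33019025  0.10807365] [ 0.70841823 -0.31290174  0.13944973] [ 0.69533721 -0.32409257  0.137265  ]
scene31 72 [ 0.68384179 -0.33775678  0.11880324] [ 0.70923647 -0.31511916  0.13898592] [ 0.6974905  -0.32624001  0.13691147]
side31 19 [ 0.68658438 -0.34067384  0.12244349] [ 0.70378253 -0.33378309  0.13417314] [ 0.69537184 -0.33596494  0.13320964]
```

View pics/wrist31_c180_150.png

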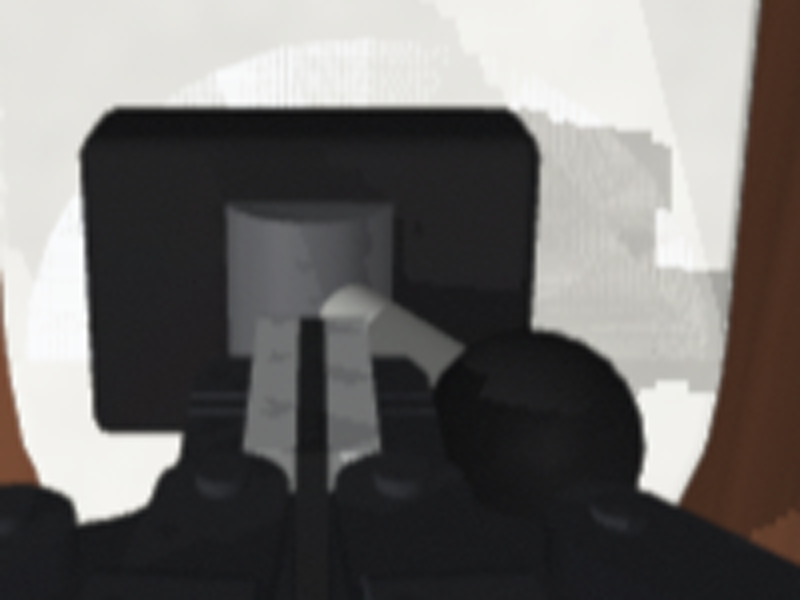

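Call:
move_arm([
  [255,1,0,0,0],
  [255,2,0,0,0],
  [255,2,0,0,0],
])

```text
time_s: 59.72
tcp_pos: [0.6711, -0.3281, 0.1132]
ee_rot: [0.999, 0.047, -0.002, -0.0]
force: [-15.6, 2.5, 6.0]
gripper_width: 0.002
```

At the hard stop, with 15.6 N and the tip no longer advancing. I'll back off and up.

Call:
move_arm([
  [255,-8,0,0,0],
  [255,-25,0,0,0],
  [255,-50,0,-10,0],
  [255,-65,0,-50,0],
  [255,-70,0,-100,0],
  [255,-70,0,-140,0],
  [255,-70,0,-150,0],
])

```text
time_s: 60.6
tcp_pos: [0.6044, -0.3349, 0.2666]
ee_rot: [0.999, 0.048, 0.002, 0.001]
force: [-0.5, 0.7, -0.9]
gripper_width: -0.002
```

```bash
python3 - <<'E'
from h import *
st()
for n in ('wrist','scene','side'): grab(n,n+'32')
W=cloud('scene32').reshape(-1,3)-[0,0,.002]
Q=W[(np.hypot(W[:,0]-.705,W[:,1]+.326)<.03)&(W[:,2]>.112)&(W[:,2]<.145)]; print(Q.min(0),Q.max(0))
H=[(.6328,.1656),(.6398,.0917),(.6475,.0098),(.656,-.0797)]
pots('scene32',H,ztop=.148,rad=.03,dz=.002);pots('side32',H,ztop=.148,rad=.03,dz=-.001)
crop('scene32',0,0,512,384);crop('side32',0,0,512,384);crop('wrist32',0,0,512,384)
E
```

```text
t 60.6 tcp [ 0.6044 -0.3349  0.2666] F [-0.5  0.7 -0.9] w -0.002
R [[0.995, 0.096, 0.004], [0.096, -0.995, -0.002], [0.004, 0.002, -1.0]] q [ 0.1   0.66  0.56  1.39 -0.36  1.19  0.79]
[ 0.68565101 -0.33784     0.11900048] [ 0.70891543 -0.31474642  0.14019791]
pot [0.6316 0.1659] mean [0.6318 0.1642 0.1494] r 0.0196 n 67 flange r98 0.0296
pot [0.6416 0.0899] mean [0.6411 0.0892 0.1496] r 0.0188 n 71 flange r98 0.031
pot [0.649  0.0073] mean [0.6486 0.0081 0.1493] r 0.0187 n 75 flange r98 0.0302
pot [ 0.658  -0.0829] mean [ 0.659  -0.0815  0.1495] r 0.0192 n 84 flange r98 0.0299
pot [0.6309 0.1616] mean [0.6317 0.1614 0.1461] r 0.0188 n 68 flange r98 0.0301
pot [0.6402 0.0868] mean [0.6404 0.0872 0.1459] r 0.019 n 69 flange r98 0.0326
pot [0.6483 0.0059] mean [0.6479 0.0068 0.1459] r 0.0189 n 78 flange r98 0.0314
pot [ 0.6573 -0.0819] mean [ 0.658  -0.0839  0.1465] r 0.0194 n 83 flange r98 0.0312
```

View pics/scene32_c0_0.png

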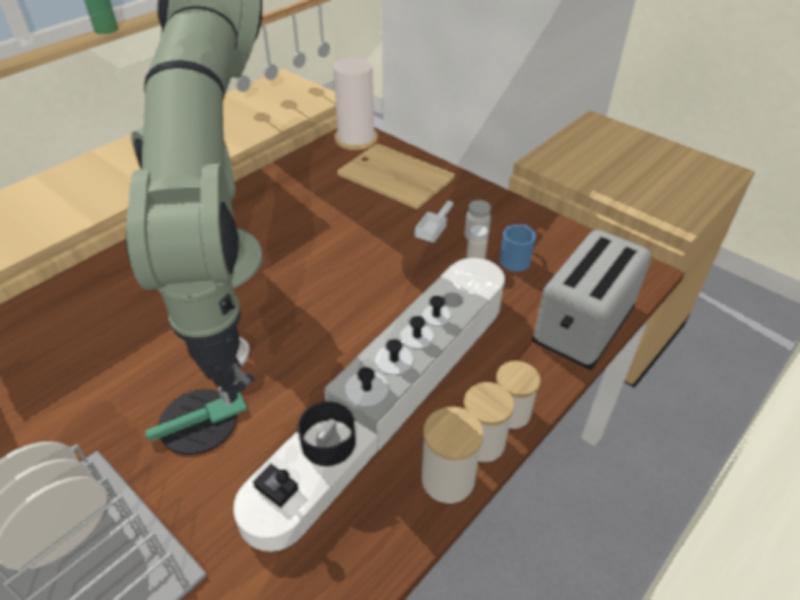

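View pics/side32_c0_0.png

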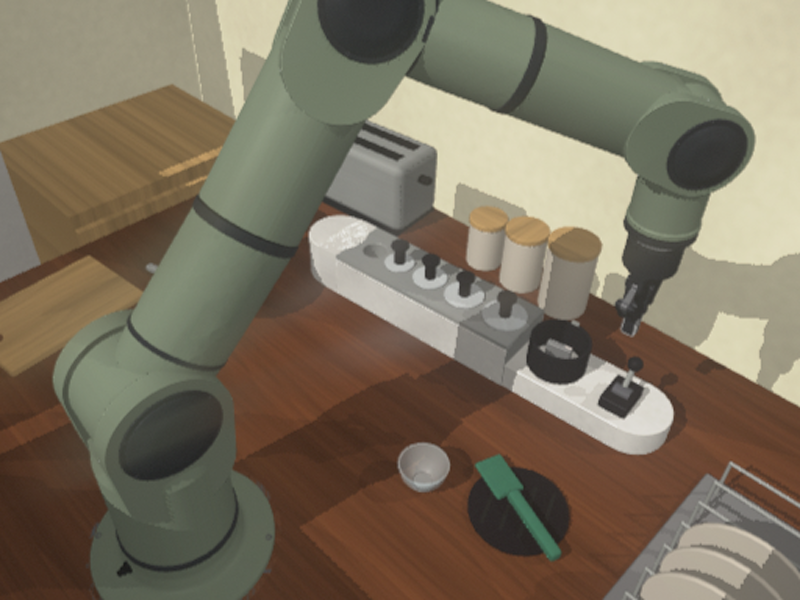

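View pics/wrist32_c0_0.png

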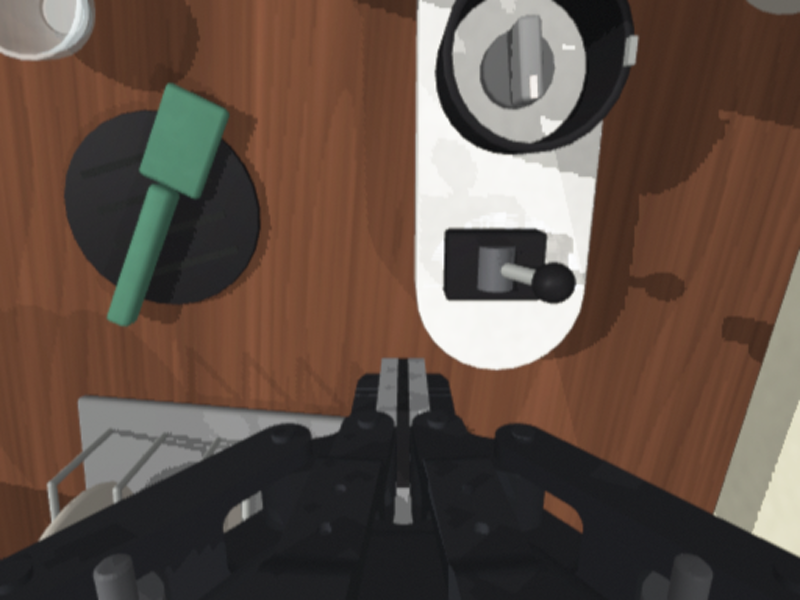

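The pictures show the spatula on the trivet, four pots home, the knob at its stop and the toggle leaning away. The gripper is clear, so I'm handing the job in.

```bash
python3 -c "
from h import *
print(order.sign_off())"
```

```text
the job is handed in; nothing more can be done
None
```

The job was handed in at about 61 s of the 208 s allowed, done in the order asked, and my last checks showed nothing out of place.

- **Spatula:** It lies flat on the trivet. The depth reading puts its middle within about 4 mm of the trivet's centre.
- **Pots:** Four were on the counter, with diameters 52, 60, 68 and 76 mm. Each is upright in its own hole (hole2 to hole5) with its cap top 148 mm above the counter, which is the fully-home height. There was no 44 mm pot, so hole1 stays empty.
- **Knob:** I turned it clockwise until it met the stop at about 1.5 N m. The depth reading afterwards gave 1.447 rad against the stop at 1.45.
- **Toggle:** I pushed it over to its stop at about 16 N. The ball moved about 52 mm along x and stayed there after I backed off.

Two things did not match what I expected:

- **Grip:** The fingers could not close on the pots' posts because the cap got in the way. One try pressed about 59 N down on the 52 mm pot's rim, within the 120 N wrist limit but above 40 N. That load was on the fingertips, and I released it at once. I carried all four pots by the cap, with the pads hooked under it.
- **Toggle position:** The switch stands about 10 mm nearer the robot than I had assumed. I measured it before pushing.

The cup, scoop, mug, jar and shaker were not touched. I saw no pot knocked aside and no slipping of the grip.

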